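Put the mug in the drying cabinet and shut its sash

TASK

Put the washed mug into the drying cabinet: raise the sash until it clicks into its hold-open catch and stays up by itself, slide the mug upright off the ledge until it stands wholly inside, then bring the sash down, press it fully home and turn the catch on the roof so that its arm points straight across the top of the sash, over the brass keeper plate. Be gentle with the glass sash, and leave the salt shaker inside, the timer on the roof and the honey and spice jars beside the cabinet where they are.

Things in the scene. Friction and masses are not known exactly. Their poses are not given: they have to be found in the camera images.
- cabinet: White drying cabinet, fixed, 278 mm wide, straddling the front of the draining board. Origin at worktop height (z 0), mid-width, in the plane of its open front. Axes: x into the cabinet, y to its left, z up; all mm below are in this frame. Roof top z 192, x 22 to 187. Aluminium sash guide posts at y +-125 to +-139, x -4 to 22, up to z 310.
- chamber (a point): Middle of the chamber's floor (x 95, y 0, z 18). The chamber behind the sash is x 16 to 177, y -125 to 125. Its floor runs on level, with no sill, into the aluminium loading ledge in front: x -122 to 0, y -135 to 135, top also z 18.
- sash (a joint): Height of the sash above fully shut, m (0 = home); starts at 0.004 to 0.006. White frame with glass pane, 246 wide, x 2 to 16; shut, its bottom is at z 19 and top edge at z 200. It weighs 4 N, with 3 N friction and a damper: let go, it sinks by itself at about 0.1 m/s until rubber buffers (last 8 mm) stop it 3 to 7 mm short; a press of 3 to 5 N takes it home, where it stays.
- sash_ledge (a point): Middle of the underside of the steel finger ledge along the sash's top, moving with it (x -14, z 189 shut). The ledge is 8 mm thick, 170 long (y), x -30 to 0, joined to the sash all along with no gap behind it: hook it from below or press on it from above (top 8 mm above this point; the sash's top edge behind it is 11 mm above). A tool leaning 45 deg feels up to twice the lift.
- catch (a joint): Angle of the turn catch on the roof, rad: 0 = arm straight to the front (-x), across the sash's top edge, over the brass keeper plate; positive counter-clockwise from above (pi/2: arm to -y). Starts 1.2 to 2.0; range +-2.2, no stop at 0; stays where left (0.10 N m friction). It crosses the sash only if that is within 3 mm of home, else it strikes the sash's back.
- catch_pivot (a point): Upright axis of the catch at roof height (x 45, y 0, z 192). The arm is 16 mm wide, reaches 65 mm from this axis, z 203 to 211.
- catch_post (a point): Centre of the top (z 241) of the black upright thumb post on the catch arm: diameter 15 mm, z 211 to 241, 44 mm from the pivot. Pushing it sideways turns the catch.
- mug: Striped mug, loose, on the loading ledge, 94 mm high, about 0.26 kg. Round body of diameter 82; its handle points along the mug's -y and ends 79 mm from the body's axis; it starts towards the right (mug yaw -0.25 to 0.8 in the cabinet's frame).
- mug_center (a point): Centre of the underside of the mug's round body, on its axis (19 mm along +y from the mug's origin).
- salt_shaker: Salt shaker, loose, diameter 44, 90 mm high, inside the cabinet at the back left (about x 138, y 92). To be left where it is. Origin: centre of its underside.
- egg_timer: Kitchen timer, loose, diameter 64, 62 mm high, on the roof at the back left (about x 140, y 88). To be left where it is. Origin: centre of its underside.
- honey_jar: Honey jar, 58x62x86 mm, loose, on the worktop to the left. To be left where it is. Origin: centre of its underside.
- spice_a: Spice jar, diameter 45, 106 mm high, loose, on the worktop just left of the cabinet. To be left where it is. Origin: centre of its underside.
- hold_open (a point): Foot of the right guide post (x 9, y -132, z 0). Inside this post a sprung hold-open catch and a hard stop are clamped by a dark thumb screw, at a height that differs each time and is not reported: the stop ends its rise between 0.108 and 0.140. Raising takes 8 N, then 12 N to click past the catch in the last 10 mm below the stop; let go, it rests 3 mm under the stop. 6 N down frees it.

How it is judged:
On the way, in this order (a step that is already met when the one before it is completed fails the run):
1. the sash stands at least 100 mm open on its hold-open catch, not touched by the robot (value of joint sash above 0.1 m and contact force between each of the arm, the fingers and sash below 0.5 N), for 1.5 s.
2. the mug stands upright on the cabinet floor wholly behind the sash, with the sash still up (x of mug_center in the frame of cabinet above 0.058 m and z of mug_center in the frame of cabinet below 0.024 m and angle between mug's own z axis and vertical below 0.1 rad and value of joint sash above 0.095 m), for 0.2 s.
At the end, for the whole second after the job is handed in: The sash is home (within 3 mm of its lower stop), the catch arm points straight across it over the keeper plate (within 0.2 rad), and the mug stands upright and still on the cabinet floor, wholly inside (value of joint sash below 0.003 m and value of joint catch between -0.2 and 0.2 rad and x of mug_center in the frame of cabinet between 0.056 and 0.14 m and y of mug_center in the frame of cabinet between -0.09 and 0.09 m and z of mug_center in the frame of cabinet below 0.024 m and angle between mug's own z axis and vertical below 0.1 rad and linear speed of mug below 0.02 m/s); the robot touches nothing.
It fails at once if the mug is tipped (more than 0.5 rad) (angle between mug's own z axis and vertical above 0.5 rad).
It fails at once if the robot bears on the sash with more than 60 N (contact force between any of the arm, the fingers and sash above 60 N).
It fails at once if the salt shaker is shifted by more than 30 mm or tipped (distance of salt_shaker from where it was at the start of the episode above 0.03 m or angle between salt_shaker's own z axis and vertical above 0.4 rad).
It fails at once if the timer is shifted by more than 30 mm or tipped (distance of egg_timer from where it was at the start of the episode above 0.03 m or angle between egg_timer's own z axis and vertical above 0.4 rad).
It fails at once if the honey jar or the spice jar is shifted by more than 30 mm or tipped (distance of any of honey_jar, spice_a from where it was at the start of the episode above 0.03 m or angle between any of honey_jar, spice_a's own z axis and vertical above 0.4 rad).
It also fails if it takes over 72 s, if anything falls off the work surface, if the arm or the gripper's body presses on something with over 40 N, if the wrist force passes 120 N, or if a joint passes its speed limit or range.

ROBOT

A 6-joint arm with a two-finger parallel gripper is mounted at the origin on a cart in front of the work surface, level with it; the furniture and walls round the work are solid. World frame = base frame: x ahead of the robot, y to its left, z up, the work surface at z = 0. Lengths are in m, angles in rad, forces in N, time in s.
With the tool pointing down it reaches from about 0.35 to 0.95 m from the base axis. Payload 17.4 kg.
Tool frame: the origin (TCP) lies at the very end of the fingers, on their centre line; the grasp point (between the pads) lies 19 mm behind it; z points along the fingers, y is the line along which they close (so a half turn about z gives the same grasp; the last joint's range is limited). The gripper opens to 93 mm and grips with 3 to 60 N. Pads are 15 mm wide; open, the fingers measure 128 mm over their backs; the gripper's body (75 mm by 188 mm) begins 65 mm behind the grasp point.
Start: joints at [1.17, 0.116, 1.442, -0, 1.584, -0.038], TCP at [0.24, 0.631, 0.219] pointing down, gripper open.
Joint ranges: [-2.83, 2.83], [-0.83, 2.19], [0.07, 2.5], [-1.14, 4.28], [0.01, 3], [-2.97, 2.97]. Speed limits (rad/s): [1.89, 1.89, 2.22, 3.14, 3.14, 3.14].

INTERFACE

Orientations are given as a rotation vector (axis times angle).
In Python, from station import r gives the robot as it stands. The module is installed in compiled form; this text tells all that it offers.
- The arm moves only by the tool send_rows, never from a script. Its argument "steps" is a list of rows, each a list of 5 numbers: the opening, from -1 (shut) to 1 (fully open), then the shift along the tool's x, y, z normalised to -1 to 1, where 1 is 200 mm, then the turn about the tool's z normalised to -1 to 1, where 1 is 0.5 rad. A call has 1 to 5 rows; each row is the pose to reach, as a shift and turn from the pose commanded when the call began, along the tool's axes at that moment; what a row does not reach only later rows make up. A row lasts 1/12 s, in which the tool goes at most 41.7 mm and 7.16 degrees, less where a joint would pass 70% of its speed; a pose out of reach is approached as far as the arm can. A call with a number of a shift or a turn outside -1 to 1 is refused whole. A call with a gripper value outside its range is refused whole. The fingers move at their own pace and stop on an object; "force" is the grip in N (left out, the last holds). Time passes only in rows, so rows that repeat a pose let the fingers close. It gives the time, the measured TCP pose, the force, the opening and the grip force at its end, in the units of the state.
- r.observe(): the state, without advancing time (a new reading comes with each control period).
- r.get_image(name): name is "scene" or "side" or "wrist"; returns a dict with "color" (384x512x3 uint8, blue, green, red), "fx", "fy", "cx", "cy" (pixels), "rvec" (rotation vector, rad) and "tvec" (3), from world to camera coordinates, as OpenCV has them; the wrist camera has in their place "hand_eye" (4x4, takes a point from camera to tool coordinates, whose origin is the TCP and whose axes are the flange's). Camera axes: x right, y down, z forward; pixel columns grow to the right and rows downward; lengths in m; the calibration is good to about 2 mm. A picture is of the moment at which its call begins: read the wrist's pose just before it. There is no depth.
- r.sign_off(): hands the job in; it is judged then, once.
The state is a dict: "t": time; "joint_pos": joint angles; "qvel": joint speeds; "tau": joint torques, N m; "eef_pos": TCP position; "tool_rot": TCP orientation; "wrist_force": force on the tool from outside, world axes, zero at the start; "ft_torque": the same for the moment, N m; "grip_width": finger opening in m; "grasp_force": force on a finger pad.
Only numpy, scipy, OpenCV 4.12 (cv2) and the standard library are available. Lean on these libraries where they do the work, as an engineer would, in place of code of your own. Each camera call takes 0.05 s, during which the arm holds its last target. There are 200 camera calls.

## Working session

There is one attempt and no reset: what is moved stays moved. The work goes in short steps, Python scripts to look and compute and a tool call to move; the robot and the scene stay as the last step left them, time stands still between calls to the robot, and variables do not carry over. Pictures are saved under pics/ and viewed, at most 10 in all, crops included, and the job is handed in when it is done.

Besides the shell and the picture viewer there is one more tool, called after "Request:" by a JSON object that holds its "api" and its "payload". send_rows: Moves the arm, as the interface text tells. Its arguments: {"type":"object","properties":{"steps":{"type":"array"},"force":{"type":"number"}},"required":["steps"]}

```bash
mkdir -p pics; ls
python3 - <<'E'
from station import r
import cv2,numpy as np
print(r.observe())
for n in("scene","side"):
    d=r.get_image(n);cv2.imwrite(f"pics/{n}0.png",d["color"])
    R=cv2.Rodrigues(np.array(d["rvec"]))[0];print(n,d["fx"],d["cx"],d["cy"],(-R.T@np.ravel(d["tvec"])),R[2])
d=r.get_image("wrist");cv2.imwrite("pics/wrist0.png",d["color"]);print(d["hand_eye"])
E
```

```text
pics
{'t': 0.0, 'joint_pos': array([ 1.17017807e+00,  1.16472949e-01,  1.44226278e+00, -1.37511127e-05,
        1.58397791e+00, -3.77967760e-02]), 'qvel': array([ 5.91397069e-04, -3.36479750e-05, -9.05712330e-04, -1.13872600e-03,
        2.54428528e-03,  5.95109385e-04]), 'tau': array([-3.87005697e-03, -7.21263599e+01, -6.22637129e+01,  7.78004411e-02,
        2.36496585e-02, -1.73616377e-04]), 'eef_pos': array([0.23949916, 0.6308698 , 0.21791551]), 'tool_rot': array([-5.66756422e-01, -3.08981251e+00,  1.72326489e-03]), 'wrist_force': array([-0.54221336, -0.24063201,  0.5329604 ]), 'ft_torque': array([ 0.0178892 ,  0.01201364, -0.00445473]), 'grasp_force': 0.0, 'grip_width': 0.09306117177049619}
scene 406.22399698763127 256.06736105986164 194.76460624265326 [-0.09830439 -0.72536398  0.81499806] [ 0.62640667  0.51271864 -0.58714076]
side 461.06484913206333 259.2566926313427 194.08087085786312 [ 0.28156759 -0.92421273  0.77891988] [ 0.32737445  0.72616065 -0.60457976]
[[-2.43365826e-04 -9.59971570e-01 -2.80097351e-01  7.82326861e-02]
 [ 9.99999892e-01 -1.23032219e-04 -4.47195828e-04 -2.91911329e-04]
 [ 3.94834283e-04 -2.80097430e-01  9.59971496e-01 -1.65995952e-01]
 [ 0.00000000e+00  0.00000000e+00  0.00000000e+00  1.00000000e+00]]
```

View pics/scene0.png

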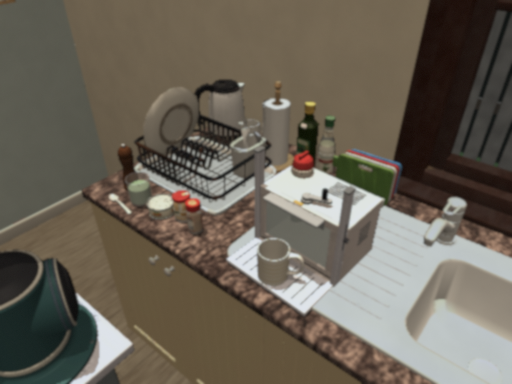

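View pics/side0.png

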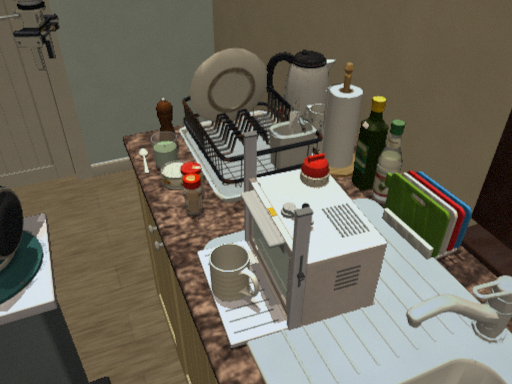

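The scene view shows the cabinet around (310,225), with its front facing the lower left and the mug on the ledge at (275,262). The side view shows the posts near (250,165) and (300,265), and the mug at (230,272). I'll enlarge both to pick points.

Run:
```python
import cv2
a=cv2.imread("pics/scene0.png")[120:312,220:400];cv2.imwrite("pics/sc.png",cv2.resize(a,None,fx=3.1,fy=3.1,interpolation=2)) 
a=cv2.imread("pics/side0.png")[125:345,190:400];cv2.imwrite("pics/sd.png",cv2.resize(a,None,fx=2.7,fy=2.7,interpolation=2))
```

```text
(no output)
```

View pics/sc.png

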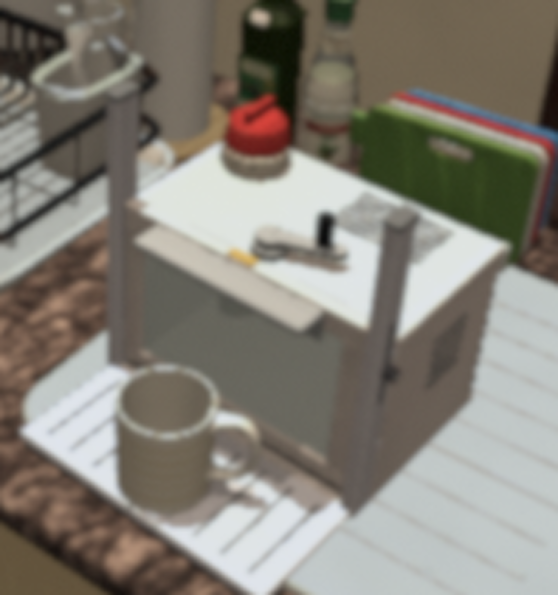

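View pics/sd.png

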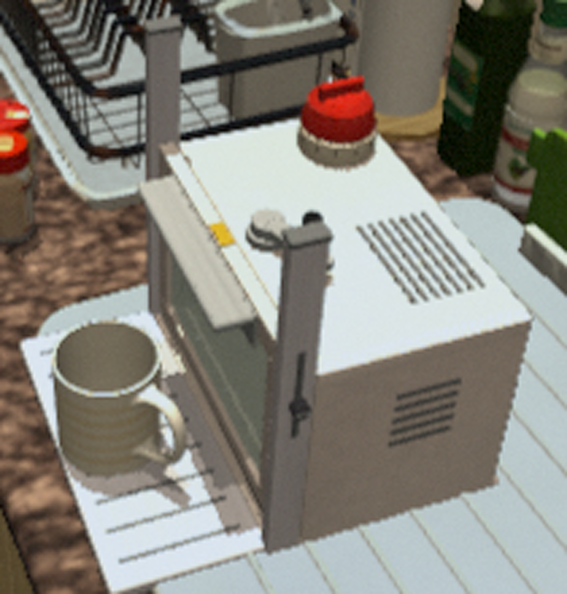

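In the crops, the scene view has the ledge corners at (22,432) and (262,594), the post tops at (122,88) and (400,216), and the catch post at (326,217), so the arm points towards -y. The side view has the post tops at (164,24) and (307,235). Next I'll fit the cabinet pose and triangulate the mug and post.

```bash
cat > h.py <<'E'
from station import r
import cv2,numpy as np
from scipy.optimize import least_squares
from scipy.spatial.transform import Rotation as Ro
cams={n:r.get_image(n) for n in("scene","side")}
def proj(n,P):
    d=cams[n];K=np.array([[d["fx"],0,d["cx"]],[0,d["fy"],d["cy"]],[0,0,1]])
    return cv2.projectPoints(np.array(P,float).reshape(-1,1,3),np.array(d["rvec"]),np.array(d["tvec"]),K,None)[0][:,0]
off={"scene":(220,120,3.1),"side":(190,125,2.7)}
def px(n,p): a,b,s=off[n];return np.array([a+(p[0]+.5)/s-.5,b+(p[1]+.5)/s-.5])
def tri(obs,z=None):
    f=lambda q:np.concatenate([proj(n,[*q[:2],z if z is not None else q[2]])[0]-px(n,p) for n,p in obs.items()])
    s=least_squares(f,[.4,.6,.1]);return s.x,s.fun
E
python3 - <<'E'
from h import *
O=[("scene",(-122,135,18),(22,432)),("scene",(-122,-135,18),(262,594)),("scene",(9,-132,310),(400,216)),("scene",(9,132,310),(122,88)),("scene",(187,-139,192),(508,246)),
("side",(-122,135,18),(22,343)),("side",(-122,-135,18),(110,592)),("side",(9,-132,310),(307,235)),("side",(9,132,310),(164,24)),("side",(187,-139,192),(528,320))]
def W(c,p): 
    p=np.array(p)/1e3;s,k=np.sin(c[2]),np.cos(c[2]);return [c[0]+k*p[0]-s*p[1],c[1]+s*p[0]+k*p[1],p[2]]
f=lambda c:np.concatenate([proj(n,W(c,P))[0]-px(n,p) for n,P,p in O])
best=min((least_squares(f,[.5,.7,a],loss="soft_l1") for a in(0,1,2,-1)),key=lambda s:s.cost)
c=best.x;print(c,f(c).round(1).reshape(-1,2).tolist())
def inv(p): s,k=np.sin(c[2]),np.cos(c[2]);d=np.array(p[:2])-c[:2];return (k*d[0]+s*d[1])*1e3,(-s*d[0]+k*d[1])*1e3
for nm,o,z in[("mugrim",{"scene":(168,402),"side":(107,362)},None),("mugrim z",{"scene":(168,402),"side":(107,362)},.112),("handle",{"scene":(258,445),"side":(184,430)},None),("catch",{"scene":(326,217),"side":(313,216)},.241),("keeper",{"scene":(243,258),"side":(222,234)},None)]:
    q,e=tri(o,z);print(nm,q.round(4),np.round(inv(q),1),e.round(1))
np.save("cab.npy",c)
E
```

```text
[ 0.58269863 -0.2965576  -0.06959637] [[-0.4, -0.9], [0.2, 2.1], [1.0, 0.1], [0.7, 0.1], [0.4, -0.2], [-1.2, -1.4], [-0.4, 0.3], [-0.4, -0.9], [-0.4, -0.5], [2.4, -0.5]]
mugrim [ 0.5027 -0.2909  0.1069] [-80.2   0.1] [ 0.2  0.8  0.1 -0.7]
mugrim z [ 0.5003 -0.2947  0.1   ] [-82.4  -3.9] [ 0.9  0.5 -0.5 -0.9]
handle [ 0.538  -0.3551  0.0777] [-40.5 -61.5] [-0.3 -1.  -0.1  0.8]
catch [ 0.6391 -0.3414  0.1   ] [ 59.4 -40.8] [ 0.6 -0.5 -0.5 -0. ]
keeper [ 0.5934 -0.2944  0.2035] [10.5  2.9] [-0.  -0.1 -0.   0.1]
```

Run:
```python
from station import r
from scipy.spatial.transform import Rotation as R
s=r.observe();print(R.from_rotvec(s["tool_rot"]).as_matrix().round(3))
```

```text
[[-0.935  0.355 -0.   ]
 [ 0.355  0.935 -0.   ]
 [ 0.    -0.001 -1.   ]]
```

Request:
{"api": "send_rows", "payload": {"steps": [[1,0,0,-0.2,0],[1,0,0,-0.4,0],[1,0,0,-0.6,0],[1,0,0,-0.8,0],[1,0,0,-1,0]]}}

```text
t: 0.67
eef_pos: [0.2394, 0.6306, 0.4206]
tool_rot: [0.567, 3.09, 0.0]
wrist_force: [0.4, 0.6, 0.9]
grip_width: 0.093
grasp_force: 0.0
```

Request:
{"api": "send_rows", "payload": {"steps": [[1,0,0.2,0,0],[1,0,0.4,0,0],[1,0,0.6,0,0],[1,0,0.8,0,0],[1,0,1,0,0]]}}

```text
t: 1.08
eef_pos: [0.3039, 0.8004, 0.4182]
tool_rot: [-0.567, -3.09, 0.002]
wrist_force: [-0.2, 1.1, 1.1]
grip_width: 0.0929
grasp_force: 0.0
```

Request:
{"api": "send_rows", "payload": {"steps": [[1,0,0.2,0,0],[1,0,0.4,0,0],[1,0,0.6,0,0],[1,0,0.8,0,0],[1,0,1,0,0]]}}

```text
t: 1.5
eef_pos: [0.3335, 0.8782, 0.3776]
tool_rot: [0.566, 3.087, 0.028]
wrist_force: [0.6, 0.6, -1.6]
grip_width: 0.0932
grasp_force: 0.0
```

Run:
```python
from station import r
from scipy.spatial.transform import Rotation as R
s=r.observe();print(R.from_rotvec(s["tool_rot"]).as_matrix().round(3),s["joint_pos"].round(3),s["qvel"].round(2))
```

```text
[[-0.935  0.355  0.006]
 [ 0.355  0.935  0.017]
 [ 0.     0.018 -1.   ]] [ 1.180e+00  9.260e-01  7.600e-02  1.000e-03  2.122e+00 -2.700e-02] [ 0.    0.11 -0.01 -0.   -0.22  0.  ]
```

Request:
{"api": "send_rows", "payload": {"steps": [[1,0,0.2,0,0],[1,0,0.4,0,0],[1,0,0.6,0,0],[1,0,0.8,0,0],[1,0,1,0,0]]}}

```text
t: 1.92
eef_pos: [0.3455, 0.9101, 0.3383]
tool_rot: [0.565, 3.079, 0.088]
wrist_force: [-0.7, -0.2, 0.5]
grip_width: 0.093
grasp_force: 0.0
```

Run:
```python
from station import r
from scipy.spatial.transform import Rotation as R
s=r.observe();print(R.from_rotvec(s["tool_rot"]).as_matrix().round(3),s["joint_pos"].round(3),s["qvel"].round(2))
```

```text
[[-0.935  0.354  0.02 ]
 [ 0.355  0.933  0.054]
 [-0.     0.057 -0.998]] [ 1.181e+00  9.690e-01  7.300e-02  2.000e-03  2.042e+00 -2.600e-02] [ 0.    0.1  -0.    0.   -0.11  0.  ]
```

Request:
{"api": "send_rows", "payload": {"steps": [[1,0,-0.1,0,0],[1,0,-0.3,0,0],[1,0,-0.5,0,0],[1,0,-0.5,0,0]]}}

```text
t: 2.25
eef_pos: [0.3203, 0.8433, 0.3354]
tool_rot: [0.565, 3.079, 0.087]
wrist_force: [0.1, 2.1, 1.4]
grip_width: 0.0928
grasp_force: 0.0
```

Request:
{"api": "send_rows", "payload": {"steps": [[1,0,0.9,-0.6,0],[1,0,0.9,-0.6,0],[1,0,0.9,-0.6,0],[1,0,0.9,-0.6,0]]}}

```text
t: 2.58
eef_pos: [0.3395, 0.8933, 0.3812]
tool_rot: [0.564, 3.074, 0.118]
wrist_force: [7.9, 24.3, 75.4]
grip_width: 0.093
grasp_force: 0.0
```

Request:
{"api": "send_rows", "payload": {"steps": [[1,0,0.9,-0.6,0]]}}

```text
t: 2.67
eef_pos: [0.3412, 0.8978, 0.375]
tool_rot: [0.564, 3.073, 0.126]
wrist_force: [1.0, 2.0, -4.3]
grip_width: 0.0929
grasp_force: 0.0
```

Request:
{"api": "send_rows", "payload": {"steps": [[1,0,0.9,-0.6,0]]}}

```text
t: 2.75
eef_pos: [0.3423, 0.9008, 0.3923]
tool_rot: [0.562, 3.063, 0.188]
wrist_force: [-0.2, -0.3, 1.0]
grip_width: 0.0929
grasp_force: 0.0
```

Request:
{"api": "send_rows", "payload": {"steps": [[1,0,0.9,-0.6,0]]}}

```text
t: 2.83
eef_pos: [0.3427, 0.9021, 0.4087]
tool_rot: [0.56, 3.053, 0.24]
wrist_force: [-0.4, -0.7, 1.9]
grip_width: 0.0931
grasp_force: 0.0
```

Request:
{"api": "send_rows", "payload": {"steps": [[1,0,0.9,-0.6,0]]}}

```text
t: 2.92
eef_pos: [0.3433, 0.9035, 0.4203]
tool_rot: [0.558, 3.045, 0.281]
wrist_force: [-0.7, -0.2, 0.9]
grip_width: 0.093
grasp_force: 0.0
```

Run:
```python
from station import r
from scipy.spatial.transform import Rotation as R
s=r.observe();print(R.from_rotvec(s["tool_rot"]).as_matrix().round(3),s["joint_pos"].round(3),s["qvel"].round(2))
```

```text
[[-0.935  0.349  0.065]
 [ 0.355  0.919  0.171]
 [-0.     0.183 -0.983]] [ 1.18   0.887  0.072  0.005  1.999 -0.026] [-0.   -0.12  0.    0.01 -0.19  0.  ]
```

Run:
```python
from h import *
def unp(n,p,z=0):
    d=cams[n];R=cv2.Rodrigues(np.array(d["rvec"]))[0];C=-R.T@np.ravel(d["tvec"])
    v=R.T@np.array([(p[0]-d["cx"])/d["fx"],(p[1]-d["cy"])/d["fy"],1]);return (C+v*(z-C[2])/v[2]).round(3)
for p in[(375,185),(385,203),(340,174),(465,245),(130,140),(190,212),(300,175)]: print(p,unp("side",p))
for p in[(300,160),(325,168),(92,190),(512,215)]: print(p,unp("scene",p))
```

```text
(375, 185) [ 1.029 -0.078  0.   ]
(385, 203) [ 1.005 -0.159  0.   ]
(340, 174) [0.965 0.009 0.   ]
(465, 245) [ 1.087 -0.374  0.   ]
(130, 140) [0.43  0.444 0.   ]
(190, 212) [0.502 0.01  0.   ]
(300, 175) [0.852 0.05  0.   ]
(300, 160) [ 1.056e+00 -1.000e-03  0.000e+00]
(325, 168) [ 1.067 -0.107  0.   ]
(92, 190) [0.434 0.448 0.   ]
(512, 215) [ 1.2   -0.718 -0.   ]
```

Request:
{"api": "send_rows", "payload": {"steps": [[1,-0.06,-0.08,-0.03,0],[1,-0.16,-0.21,-0.07,0],[1,-0.28,-0.36,-0.12,0],[1,-0.4,-0.51,-0.18,0],[1,-0.52,-0.66,-0.23,0]]}}

```text
t: 3.43
eef_pos: [0.3853, 0.7569, 0.4374]
tool_rot: [0.557, 3.046, 0.275]
wrist_force: [1.4, -0.1, 0.7]
grip_width: 0.0928
grasp_force: 0.0
```

Request:
{"api": "send_rows", "payload": {"steps": [[1,-0.12,-0.15,-0.05,0],[1,-0.24,-0.3,-0.1,0],[1,-0.35,-0.45,-0.15,0],[1,-0.47,-0.6,-0.2,0],[1,-0.58,-0.75,-0.26,0]]}}

```text
t: 3.85
eef_pos: [0.4386, 0.5686, 0.4628]
tool_rot: [0.558, 3.045, 0.275]
wrist_force: [0.8, 1.2, 0.1]
grip_width: 0.093
grasp_force: 0.0
```

Request:
{"api": "send_rows", "payload": {"steps": [[1,-0.12,-0.15,-0.05,0],[1,-0.24,-0.3,-0.1,0],[1,-0.35,-0.45,-0.15,0],[1,-0.47,-0.6,-0.2,0],[1,-0.58,-0.75,-0.26,0]]}}

```text
t: 4.27
eef_pos: [0.4912, 0.3809, 0.4876]
tool_rot: [0.558, 3.044, 0.274]
wrist_force: [1.3, 0.1, -0.1]
grip_width: 0.093
grasp_force: 0.0
```

Request:
{"api": "send_rows", "payload": {"steps": [[1,-0.12,-0.15,-0.05,0],[1,-0.24,-0.3,-0.1,0],[1,-0.35,-0.45,-0.15,0],[1,-0.47,-0.6,-0.2,0],[1,-0.58,-0.75,-0.26,0]]}}

```text
t: 4.68
eef_pos: [0.5438, 0.1933, 0.5125]
tool_rot: [0.557, 3.043, 0.272]
wrist_force: [0.6, 0.3, -0.7]
grip_width: 0.093
grasp_force: 0.0
```

Request:
{"api": "send_rows", "payload": {"steps": [[1,-0.12,-0.15,-0.05,0],[1,-0.24,-0.3,-0.1,0],[1,-0.35,-0.45,-0.15,0],[1,-0.47,-0.6,-0.2,0],[1,-0.58,-0.75,-0.26,0]]}}

```text
t: 5.1
eef_pos: [0.5965, 0.0056, 0.5374]
tool_rot: [0.558, 3.043, 0.269]
wrist_force: [0.8, 0.7, 0.2]
grip_width: 0.0924
grasp_force: 0.0
```

Run:
```python
from station import r
from scipy.spatial.transform import Rotation as R
s=r.observe();print(s["eef_pos"],R.from_rotvec(s["tool_rot"]).as_matrix().round(3),s["joint_pos"].round(3),s["qvel"].round(2))
```

```text
[0.59651112 0.00559264 0.53736909] [[-0.935  0.349  0.067]
 [ 0.355  0.92   0.163]
 [-0.005  0.176 -0.984]] [-0.12  -0.003  1.053  0.192  2.036 -1.237] [-0.76  0.36 -0.49  0.06  0.26 -0.69]
```

Request:
{"api": "send_rows", "payload": {"steps": [[1,-0.12,-0.15,-0.05,0],[1,-0.24,-0.3,-0.1,0],[1,-0.35,-0.45,-0.15,0],[1,-0.45,-0.58,-0.2,0],[1,-0.5,-0.65,-0.23,0]]}}

```text
t: 5.52
eef_pos: [0.6422, -0.1584, 0.559]
tool_rot: [0.561, 3.043, 0.267]
wrist_force: [-0.3, 0.2, 0.1]
grip_width: 0.0925
grasp_force: 0.0
```

Request:
{"api": "send_rows", "payload": {"steps": [[1,-0.04,0.01,-0.04,0],[1,-0.09,0.02,-0.09,0],[1,-0.13,0.03,-0.13,0],[1,-0.17,0.04,-0.18,0],[1,-0.21,0.05,-0.22,0]]}}

```text
t: 5.93
eef_pos: [0.6815, -0.1679, 0.6055]
tool_rot: [0.558, 3.043, 0.267]
wrist_force: [-1.3, 0.1, 1.1]
grip_width: 0.0926
grasp_force: 0.0
```

Request:
{"api": "send_rows", "payload": {"steps": [[1,-0.07,0.015,-0.07,0]]}}

```text
t: 6.02
eef_pos: [0.6934, -0.1718, 0.6191]
tool_rot: [0.557, 3.043, 0.267]
wrist_force: [-0.6, 0.0, 0.7]
grip_width: 0.0931
grasp_force: 0.0
```

Request:
{"api": "send_rows", "payload": {"steps": [[1,-0.07,0.015,-0.07,0]]}}

```text
t: 6.1
eef_pos: [0.7034, -0.1751, 0.63]
tool_rot: [0.558, 3.042, 0.268]
wrist_force: [-0.1, 0.5, 1.3]
grip_width: 0.0929
grasp_force: 0.0
```

Request:
{"api": "send_rows", "payload": {"steps": [[1,-0.67,0.15,-0.72,0]]}}

```text
t: 6.18
eef_pos: [0.7119, -0.1781, 0.6387]
tool_rot: [0.557, 3.032, 0.268]
wrist_force: [1.2, -1.2, 0.5]
grip_width: 0.0931
grasp_force: 0.0
```

Request:
{"api": "send_rows", "payload": {"steps": [[1,-0.67,0.15,-0.72,0]]}}

```text
t: 6.27
eef_pos: [0.7173, -0.1802, 0.639]
tool_rot: [0.559, 3.02, 0.272]
wrist_force: [-0.6, 0.0, 1.5]
grip_width: 0.093
grasp_force: 0.0
```

```bash
cat > st.py <<'E'
from station import r
from scipy.spatial.transform import Rotation as R
s=r.observe();print(s["t"],s["eef_pos"].round(4),R.from_rotvec(s["tool_rot"]).as_matrix().round(3).tolist(),s["joint_pos"].round(3),s["wrist_force"].round(1))
E
python3 st.py
```

```text
6.2667 [ 0.7173 -0.1802  0.639 ] [[-0.933, 0.35, 0.089], [0.36, 0.919, 0.162], [-0.025, 0.183, -0.983]] [-0.356  0.622  0.072  0.274  2.402 -1.353] [-0.6  0.   1.5]
```

Request:
{"api": "send_rows", "payload": {"steps": [[1,-0.9,0.1,-0.5,0]]}}

```text
t: 6.35
eef_pos: [0.7283, -0.1852, 0.6346]
tool_rot: [0.557, 2.997, 0.271]
wrist_force: [-0.1, 0.4, -0.2]
grip_width: 0.0932
grasp_force: 0.0
```

Request:
{"api": "send_rows", "payload": {"steps": [[1,-0.9,0.1,-0.5,0]]}}

```text
t: 6.43
eef_pos: [0.7379, -0.19, 0.6326]
tool_rot: [0.555, 2.972, 0.268]
wrist_force: [0.5, -0.0, 0.0]
grip_width: 0.0934
grasp_force: 0.0
```

Request:
{"api": "send_rows", "payload": {"steps": [[1,-0.9,0.1,-0.5,0]]}}

```text
t: 6.52
eef_pos: [0.747, -0.1946, 0.6302]
tool_rot: [0.553, 2.949, 0.267]
wrist_force: [-0.3, -0.1, 0.0]
grip_width: 0.0933
grasp_force: 0.0
```

Request:
{"api": "send_rows", "payload": {"steps": [[1,-0.9,0.1,-0.5,0]]}}

```text
t: 6.6
eef_pos: [0.7557, -0.1993, 0.6283]
tool_rot: [0.552, 2.927, 0.266]
wrist_force: [-0.0, 0.5, -0.7]
grip_width: 0.0929
grasp_force: 0.0
```

Request:
{"api": "send_rows", "payload": {"steps": [[1,-0.9,0.1,-0.5,0]]}}

```text
t: 6.68
eef_pos: [0.7639, -0.204, 0.627]
tool_rot: [0.551, 2.904, 0.265]
wrist_force: [0.3, 0.2, -0.4]
grip_width: 0.0929
grasp_force: 0.0
```

Request:
{"api": "send_rows", "payload": {"steps": [[1,-0.9,0.1,-0.5,0]]}}

```text
t: 6.77
eef_pos: [0.7716, -0.2085, 0.6264]
tool_rot: [0.549, 2.881, 0.264]
wrist_force: [0.6, -0.3, -0.3]
grip_width: 0.093
grasp_force: 0.0
```

Request:
{"api": "send_rows", "payload": {"steps": [[1,-0.9,0.1,-0.5,0]]}}

```text
t: 6.85
eef_pos: [0.7788, -0.2132, 0.6264]
tool_rot: [0.548, 2.857, 0.263]
wrist_force: [0.0, -0.1, -0.5]
grip_width: 0.0932
grasp_force: 0.0
```

Request:
{"api": "send_rows", "payload": {"steps": [[1,-0.9,0.1,-0.5,0]]}}

```text
t: 6.93
eef_pos: [0.7854, -0.2177, 0.6272]
tool_rot: [0.547, 2.834, 0.261]
wrist_force: [0.4, 0.0, 0.2]
grip_width: 0.0927
grasp_force: 0.0
```

```bash
python3 st.py
```

```text
6.9333 [ 0.7854 -0.2177  0.6272] [[-0.9, 0.342, 0.269], [0.385, 0.914, 0.128], [-0.202, 0.219, -0.954]] [-0.383  0.649  0.072  0.274  2.193 -1.387] [0.4 0.  0.2]
```

Request:
{"api": "send_rows", "payload": {"steps": [[1,-0.9,-0.4,-0.4,0]]}}

```text
t: 7.02
eef_pos: [0.7885, -0.2376, 0.625]
tool_rot: [0.542, 2.813, 0.26]
wrist_force: [0.6, -0.2, -0.1]
grip_width: 0.0931
grasp_force: 0.0
```

Request:
{"api": "send_rows", "payload": {"steps": [[1,-0.9,-0.4,-0.4,0]]}}

```text
t: 7.1
eef_pos: [0.7906, -0.2612, 0.6216]
tool_rot: [0.543, 2.793, 0.256]
wrist_force: [0.0, -0.2, -1.0]
grip_width: 0.0929
grasp_force: 0.0
```

Request:
{"api": "send_rows", "payload": {"steps": [[1,-0.9,-0.4,-0.4,0]]}}

```text
t: 7.18
eef_pos: [0.7923, -0.2831, 0.6191]
tool_rot: [0.543, 2.772, 0.253]
wrist_force: [-0.2, 0.3, 0.4]
grip_width: 0.0926
grasp_force: 0.0
```

Request:
{"api": "send_rows", "payload": {"steps": [[1,-0.9,-0.4,-0.4,0]]}}

```text
t: 7.27
eef_pos: [0.7934, -0.3039, 0.6173]
tool_rot: [0.543, 2.751, 0.249]
wrist_force: [-0.3, -0.9, 0.3]
grip_width: 0.0928
grasp_force: 0.0
```

Request:
{"api": "send_rows", "payload": {"steps": [[1,-0.9,-0.4,-0.4,0]]}}

```text
t: 7.35
eef_pos: [0.794, -0.324, 0.6161]
tool_rot: [0.542, 2.729, 0.244]
wrist_force: [-0.2, 0.3, -0.3]
grip_width: 0.0929
grasp_force: 0.0
```

Request:
{"api": "send_rows", "payload": {"steps": [[1,-0.9,-0.4,-0.4,0]]}}

```text
t: 7.43
eef_pos: [0.7941, -0.3434, 0.6153]
tool_rot: [0.541, 2.707, 0.238]
wrist_force: [-0.4, 0.1, -0.9]
grip_width: 0.0927
grasp_force: 0.0
```

Request:
{"api": "send_rows", "payload": {"steps": [[1,-0.9,-0.3,-0.3,0]]}}

```text
t: 7.52
eef_pos: [0.7969, -0.3601, 0.6139]
tool_rot: [0.541, 2.684, 0.232]
wrist_force: [1.2, -0.4, 0.9]
grip_width: 0.0931
grasp_force: 0.0
```

Request:
{"api": "send_rows", "payload": {"steps": [[1,-0.9,-0.3,-0.3,0]]}}

```text
t: 7.6
eef_pos: [0.8, -0.3756, 0.6122]
tool_rot: [0.54, 2.661, 0.226]
wrist_force: [0.3, -0.9, 0.1]
grip_width: 0.093
grasp_force: 0.0
```

Request:
{"api": "send_rows", "payload": {"steps": [[1,-0.9,-0.3,-0.3,0]]}}

```text
t: 7.68
eef_pos: [0.8025, -0.3908, 0.6113]
tool_rot: [0.539, 2.638, 0.219]
wrist_force: [0.7, -0.2, 0.1]
grip_width: 0.0927
grasp_force: 0.0
```

Request:
{"api": "send_rows", "payload": {"steps": [[1,-0.9,-0.3,-0.3,0]]}}

```text
t: 7.77
eef_pos: [0.8042, -0.4055, 0.6114]
tool_rot: [0.538, 2.614, 0.212]
wrist_force: [-0.2, -0.1, 0.8]
grip_width: 0.0929
grasp_force: 0.0
```

```bash
python3 st.py
```

```text
7.7667 [ 0.8042 -0.4055  0.6114] [[-0.818, 0.336, 0.467], [0.407, 0.912, 0.056], [-0.407, 0.236, -0.882]] [-0.6    0.698  0.073  0.343  1.968 -1.566] [-0.2 -0.1  0.8]
```

Request:
{"api": "send_rows", "payload": {"steps": [[1,-0.9,-0.2,-0.2,0]]}}

```text
t: 7.85
eef_pos: [0.8089, -0.4175, 0.6111]
tool_rot: [0.538, 2.589, 0.203]
wrist_force: [-0.1, 1.0, -0.0]
grip_width: 0.0935
grasp_force: 0.0
```

Request:
{"api": "send_rows", "payload": {"steps": [[1,-0.9,-0.2,-0.2,0]]}}

```text
t: 7.93
eef_pos: [0.814, -0.4283, 0.6108]
tool_rot: [0.537, 2.565, 0.195]
wrist_force: [0.5, -0.4, -0.6]
grip_width: 0.0928
grasp_force: 0.0
```

Request:
{"api": "send_rows", "payload": {"steps": [[1,-0.9,-0.2,-0.2,0]]}}

```text
t: 8.02
eef_pos: [0.8181, -0.4391, 0.6113]
tool_rot: [0.536, 2.541, 0.187]
wrist_force: [0.2, -0.5, -0.1]
grip_width: 0.093
grasp_force: 0.0
```

Request:
{"api": "send_rows", "payload": {"steps": [[1,-0.9,-0.2,-0.2,0]]}}

```text
t: 8.1
eef_pos: [0.8215, -0.4496, 0.6129]
tool_rot: [0.535, 2.516, 0.178]
wrist_force: [-0.5, 0.3, -0.1]
grip_width: 0.0933
grasp_force: 0.0
```

Request:
{"api": "send_rows", "payload": {"steps": [[1,-0.9,-0.2,-0.2,0]]}}

```text
t: 8.18
eef_pos: [0.8242, -0.46, 0.6153]
tool_rot: [0.534, 2.491, 0.17]
wrist_force: [-0.1, 0.5, 0.9]
grip_width: 0.0929
grasp_force: 0.0
```

Request:
{"api": "send_rows", "payload": {"steps": [[1,-0.9,-0.2,-0.2,0]]}}

```text
t: 8.27
eef_pos: [0.8262, -0.47, 0.6186]
tool_rot: [0.533, 2.466, 0.161]
wrist_force: [0.2, -0.3, -0.4]
grip_width: 0.093
grasp_force: 0.0
```

Request:
{"api": "send_rows", "payload": {"steps": [[1,-0.9,-0.2,-0.2,0]]}}

```text
t: 8.35
eef_pos: [0.8275, -0.4797, 0.6227]
tool_rot: [0.533, 2.441, 0.151]
wrist_force: [-1.0, 0.7, 0.4]
grip_width: 0.0928
grasp_force: 0.0
```

Request:
{"api": "send_rows", "payload": {"steps": [[1,-0.9,-0.2,-0.1,0]]}}

```text
t: 8.43
eef_pos: [0.8307, -0.4895, 0.6258]
tool_rot: [0.532, 2.414, 0.141]
wrist_force: [-0.0, 0.0, -0.8]
grip_width: 0.0931
grasp_force: 0.0
```

Request:
{"api": "send_rows", "payload": {"steps": [[1,-0.9,-0.2,-0.1,0]]}}

```text
t: 8.52
eef_pos: [0.8342, -0.4993, 0.6277]
tool_rot: [0.531, 2.39, 0.132]
wrist_force: [0.0, 0.6, 0.3]
grip_width: 0.0927
grasp_force: 0.0
```

Request:
{"api": "send_rows", "payload": {"steps": [[1,-0.9,-0.2,-0.1,0]]}}

```text
t: 8.6
eef_pos: [0.8367, -0.5088, 0.6307]
tool_rot: [0.531, 2.365, 0.123]
wrist_force: [-0.0, 1.1, 0.1]
grip_width: 0.0932
grasp_force: 0.0
```

Request:
{"api": "send_rows", "payload": {"steps": [[1,-0.9,-0.2,-0.1,0]]}}

```text
t: 8.68
eef_pos: [0.8384, -0.518, 0.6348]
tool_rot: [0.53, 2.339, 0.113]
wrist_force: [-0.6, 0.1, -0.3]
grip_width: 0.0932
grasp_force: 0.0
```

```bash
python3 st.py
```

```text
8.6833 [ 0.8384 -0.518   0.6348] [[-0.654, 0.342, 0.675], [0.406, 0.911, -0.069], [-0.639, 0.228, -0.734]] [-0.696  0.724  0.073  0.392  1.681 -1.642] [-0.6  0.1 -0.3]
```

```bash
cat > mv.py <<'E'
import sys,numpy as np
from station import r
from scipy.spatial.transform import Rotation as R
# usage: mv.py cab x y z(mm) ; prints tool shift units
c=np.load("cab.npy");s=r.observe();M=R.from_rotvec(s["tool_rot"]).as_matrix()
k,n=np.cos(c[2]),np.sin(c[2]);C=np.array([[k,-n,0],[n,k,0],[0,0,1]]);o=np.array([c[0],c[1],0])
p=s["eef_pos"]
print("t",round(s["t"],2),"cab",(C.T@(p-o)*1e3).round(1),"F cab",(C.T@s["wrist_force"]).round(1),"axes",(C.T@M).round(3).tolist(),"grip",round(s["grip_width"],4),"q",s["joint_pos"].round(2))
a=[float(v) for v in sys.argv[1:]]
for i in range(0,len(a),3):
    t=o+C@(np.array(a[i:i+3])/1e3);d=M.T@(t-p)/.2;print("u",d.round(3),"rows",round(np.linalg.norm(d)/.2085,1));p=t
E
python3 mv.py -150 0 450 -95 0 165 -18 0 165
```

```text
t 8.68 cab [ 270.5 -203.1  634.8] F cab [-0.7  0.1 -0.3] axes [[-0.68, 0.278, 0.678], [0.359, 0.933, -0.022], [-0.639, 0.228, -0.734]] grip 0.0932 q [-0.7   0.72  0.07  0.39  1.68 -1.64]
u [ 2.385  0.152 -0.77 ] rows 12.0
u [ 0.724 -0.249  1.233] rows 7.0
u [-0.262  0.107  0.261] rows 1.8
```

Request:
{"api": "send_rows", "payload": {"steps": [[-1,0,0,0,-0.2],[-1,0,0,0,-0.4],[-1,0,0,0,-0.6],[-1,0,0,0,-0.68]]}}

```text
t: 9.02
eef_pos: [0.8381, -0.5175, 0.6351]
tool_rot: [0.119, 2.394, -0.049]
wrist_force: [1.8, -0.4, 0.4]
grip_width: 0.0704
grasp_force: 0.0
```

```bash
python3 mv.py -150 0 450 -95 0 165 -18 0 165
```

```text
t 9.02 cab [ 270.2 -202.6  635.1] F cab [ 1.8 -0.3  0.4] axes [[-0.735, 0.03, 0.678], [0.021, 1.0, -0.022], [-0.678, -0.002, -0.735]] grip 0.0704 q [-0.7   0.72  0.07  0.39  1.68 -1.99]
u [ 2.192  0.95  -0.766] rows 12.0
u [0.764 0.011 1.234] rows 7.0
u [-0.283  0.012  0.261] rows 1.8
```

Request:
{"api": "send_rows", "payload": {"steps": [[-1,0.1,0.04,-0.03,0],[-1,0.26,0.11,-0.09,0],[-1,0.42,0.18,-0.14,0],[-1,0.58,0.25,-0.2,0],[-1,0.73,0.32,-0.26,0]]}}

```text
t: 9.43
eef_pos: [0.7583, -0.4716, 0.6004]
tool_rot: [0.126, 2.394, -0.046]
wrist_force: [0.2, -0.2, 1.1]
grip_width: 0.0374
grasp_force: 0.0
```

Request:
{"api": "send_rows", "payload": {"steps": [[-1,0.16,0.07,-0.06,0],[-1,0.32,0.14,-0.11,0],[-1,0.48,0.21,-0.17,0],[-1,0.63,0.27,-0.22,0],[-1,0.77,0.33,-0.27,0]]}}

```text
t: 9.85
eef_pos: [0.615, -0.3894, 0.5365]
tool_rot: [0.126, 2.393, -0.046]
wrist_force: [-0.1, -0.5, 0.5]
grip_width: 0.0045
grasp_force: 0.0
```

Request:
{"api": "send_rows", "payload": {"steps": [[-1,0.16,0.07,-0.06,0],[-1,0.32,0.14,-0.11,0],[-1,0.48,0.21,-0.17,0],[-1,0.63,0.27,-0.22,0],[-1,0.66,0.29,-0.23,0]]}}

```text
t: 10.27
eef_pos: [0.4923, -0.3176, 0.4812]
tool_rot: [0.126, 2.393, -0.047]
wrist_force: [-0.1, 0.3, 0.8]
grip_width: 0.0008
grasp_force: 0.0
```

```bash
python3 mv.py -95 0 165 -18 0 165
python3 - <<'E'
from station import r
import cv2
d=r.get_image("side");cv2.imwrite("pics/s2.png",cv2.resize(d["color"][60:345,150:420],None,fx=2,fy=2,interpolation=2))
E
```

```text
t 10.27 cab [-88.7 -27.2 481.2] F cab [-0.2  0.3  0.8] axes [[-0.734, 0.035, 0.678], [0.027, 0.999, -0.023], [-0.678, 0.001, -0.735]] grip 0.0008 q [-0.86 -0.44  1.64  0.5   1.38 -2.28]
u [1.099 0.133 1.137] rows 7.6
u [-0.283  0.014  0.261] rows 1.8
```

View pics/s2.png

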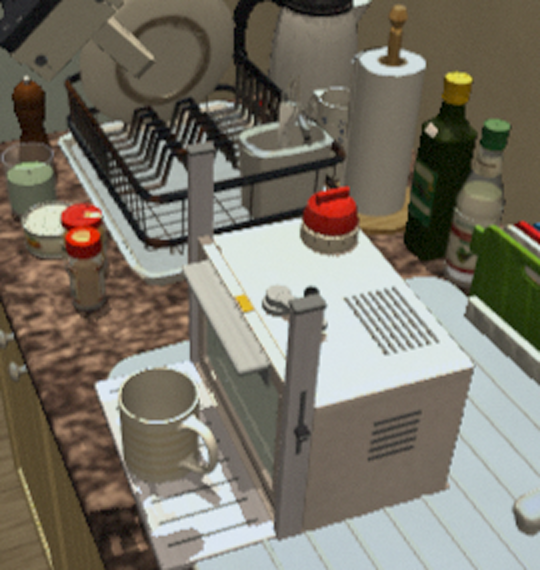

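Request:
{"api": "send_rows", "payload": {"steps": [[-1,0.13,0.02,0.13,0],[-1,0.27,0.03,0.28,0],[-1,0.41,0.05,0.43,0],[-1,0.55,0.07,0.57,0],[-1,0.69,0.08,0.71,0]]}}

```text
t: 10.73
eef_pos: [0.4921, -0.3022, 0.2823]
tool_rot: [0.126, 2.394, -0.046]
wrist_force: [0.6, -0.8, 0.4]
grip_width: 0.0004
grasp_force: 0.0
```

Request:
{"api": "send_rows", "payload": {"steps": [[-1,0.14,0.02,0.14,0],[-1,0.28,0.03,0.28,0],[-1,0.34,0.04,0.35,0],[-1,0.34,0.04,0.35,0]]}}

```text
t: 11.07
eef_pos: [0.4894, -0.2927, 0.1811]
tool_rot: [0.128, 2.399, -0.04]
wrist_force: [-0.2, 1.3, -1.1]
grip_width: 0.0007
grasp_force: 0.0
```

```bash
python3 mv.py -18 0 165 -18 0 180
```

```text
t 11.07 cab [-93.3  -2.7 181.1] F cab [-0.3  1.2 -1.1] axes [[-0.738, 0.034, 0.674], [0.03, 0.999, -0.018], [-0.674, 0.007, -0.739]] grip 0.0007 q [-0.83 -0.49  2.15  0.58  0.96 -2.5 ]
u [-0.223  0.026  0.313] rows 1.8
u [-0.051  0.    -0.055] rows 0.4
```

Request:
{"api": "send_rows", "payload": {"steps": [[-1,0.0,0.01,0.1,0],[-1,-0.08,0.02,0.2,0],[-1,-0.16,0.03,0.26,0],[-1,-0.22,0.03,0.31,0],[-1,-0.22,0.03,0.31,0]]}}

```text
t: 11.48
eef_pos: [0.5662, -0.2955, 0.1703]
tool_rot: [0.124, 2.397, -0.044]
wrist_force: [-1.6, 0.8, -5.2]
grip_width: 0.0004
grasp_force: 2.1
```

```bash
python3 mv.py -18 0 165 -18 0 180
```

```text
t 11.48 cab [-1.650e+01 -1.000e-01  1.703e+02] F cab [-1.6  0.7 -5.2] axes [[-0.737, 0.033, 0.675], [0.026, 0.999, -0.02], [-0.675, 0.003, -0.737]] grip 0.0004 q [-0.7  -0.32  2.05  0.54  0.84 -2.42]
u [0.024 0.    0.015] rows 0.1
u [-0.051  0.    -0.055] rows 0.4
```

Request:
{"api": "send_rows", "payload": {"steps": [[-1,-0.02,0,-0.02,0],[-1,-0.05,0,-0.05,0],[-1,-0.08,0,-0.09,0],[-1,-0.11,0,-0.12,0],[-1,-0.14,0,-0.15,0]]}}

```text
t: 11.9
eef_pos: [0.5643, -0.2955, 0.2128]
tool_rot: [0.126, 2.395, -0.046]
wrist_force: [-11.6, 2.6, -8.1]
grip_width: 0.0001
grasp_force: 6.7
```

Request:
{"api": "send_rows", "payload": {"steps": [[-1,-0.03,0,-0.03,0],[-1,-0.06,0,-0.06,0],[-1,-0.09,0,-0.1,0],[-1,-0.12,0,-0.13,0],[-1,-0.14,0,-0.15,0]]}}

```text
t: 12.32
eef_pos: [0.5643, -0.2956, 0.2542]
tool_rot: [0.126, 2.395, -0.046]
wrist_force: [-15.7, 3.6, -7.7]
grip_width: 0.0005
grasp_force: 8.4
```

```bash
python3 mv.py -18 0 265
```

```text
t 12.32 cab [-18.5  -0.3 254.2] F cab [-15.9   2.5  -7.7] axes [[-0.736, 0.034, 0.677], [0.027, 0.999, -0.022], [-0.677, 0.002, -0.736]] grip 0.0005 q [-0.71 -0.37  1.95  0.49  0.97 -2.33]
u [-0.038  0.002 -0.038] rows 0.3
```

Request:
{"api": "send_rows", "payload": {"steps": [[-1,-0.015,0,-0.015,0],[-1,-0.03,0,-0.03,0],[-1,-0.04,0,-0.04,0]]}}

```text
t: 12.57
eef_pos: [0.5644, -0.2956, 0.2647]
tool_rot: [0.125, 2.397, -0.045]
wrist_force: [-18.9, 4.4, -6.9]
grip_width: -0.0
grasp_force: 9.9
```

Request:
{"api": "send_rows", "payload": {"steps": [[-1,-0.01,0,-0.01,0],[-1,-0.02,0,-0.02,0]]}}

```text
t: 12.73
eef_pos: [0.5641, -0.2955, 0.2686]
tool_rot: [0.126, 2.399, -0.044]
wrist_force: [-13.4, 0.5, -19.3]
grip_width: 0.0005
grasp_force: 11.4
```

Request:
{"api": "send_rows", "payload": {"steps": [[-1,-0.01,0,-0.01,0]]}}

```text
t: 12.82
eef_pos: [0.5642, -0.2955, 0.271]
tool_rot: [0.126, 2.399, -0.044]
wrist_force: [-18.5, 1.9, -13.1]
grip_width: 0.0001
grasp_force: 11.2
```

Request:
{"api": "send_rows", "payload": {"steps": [[-1,-0.01,0,-0.01,0]]}}

```text
t: 12.9
eef_pos: [0.5643, -0.2955, 0.2743]
tool_rot: [0.126, 2.399, -0.044]
wrist_force: [-23.3, 4.0, -8.3]
grip_width: 0.0006
grasp_force: 11.7
```

Request:
{"api": "send_rows", "payload": {"steps": [[-1,-0.01,0,-0.01,0]]}}

```text
t: 12.98
eef_pos: [0.5645, -0.2956, 0.2777]
tool_rot: [0.126, 2.398, -0.045]
wrist_force: [-25.6, 5.9, -7.2]
grip_width: 0.0004
grasp_force: 12.0
```

Request:
{"api": "send_rows", "payload": {"steps": [[-1,-0.006,0,-0.014,0]]}}

```text
t: 13.07
eef_pos: [0.5639, -0.2955, 0.281]
tool_rot: [0.126, 2.397, -0.045]
wrist_force: [-5.3, -0.2, -22.9]
grip_width: 0.0001
grasp_force: 9.8
```

Request:
{"api": "send_rows", "payload": {"steps": [[-1,-0.006,0,-0.014,0]]}}

```text
t: 13.15
eef_pos: [0.5627, -0.2953, 0.2825]
tool_rot: [0.126, 2.399, -0.044]
wrist_force: [-5.1, -0.6, -23.9]
grip_width: 0.0001
grasp_force: 9.8
```

Request:
{"api": "send_rows", "payload": {"steps": [[-1,-0.008,0,-0.012,0]]}}

```text
t: 13.23
eef_pos: [0.5618, -0.2951, 0.2838]
tool_rot: [0.126, 2.401, -0.043]
wrist_force: [-6.9, -1.4, -30.6]
grip_width: 0.0006
grasp_force: 13.0
```

Request:
{"api": "send_rows", "payload": {"steps": [[-1,0.015,0,0.015,0],[-1,0.03,0,0.03,0]]}}

```text
t: 13.4
eef_pos: [0.5629, -0.2957, 0.28]
tool_rot: [0.126, 2.393, -0.047]
wrist_force: [-3.8, 0.3, -0.2]
grip_width: 0.0006
grasp_force: 1.4
```

Request:
{"api": "send_rows", "payload": {"steps": [[-1,0.02,0,0.02,0],[-1,0.04,0,0.04,0]]}}

```text
t: 13.57
eef_pos: [0.5631, -0.2957, 0.2689]
tool_rot: [0.126, 2.391, -0.047]
wrist_force: [-0.6, 0.4, 0.4]
grip_width: 0.0004
grasp_force: 0.0
```

```bash
python3 mv.py -120 0 250
python3 - <<'E'
from station import r
import cv2
d=r.get_image("side");cv2.imwrite("pics/s3.png",cv2.resize(d["color"][60:345,150:420],None,fx=2,fy=2,interpolation=2))
E
```

```text
t 13.57 cab [-19.7  -0.5 268.9] F cab [-0.6  0.3  0.4] axes [[-0.733, 0.035, 0.679], [0.027, 0.999, -0.023], [-0.68, 0.001, -0.734]] grip 0.0004 q [-0.71 -0.38  1.94  0.48  0.99 -2.32]
u [ 0.432 -0.015 -0.272] rows 2.4
```

View pics/s3.png

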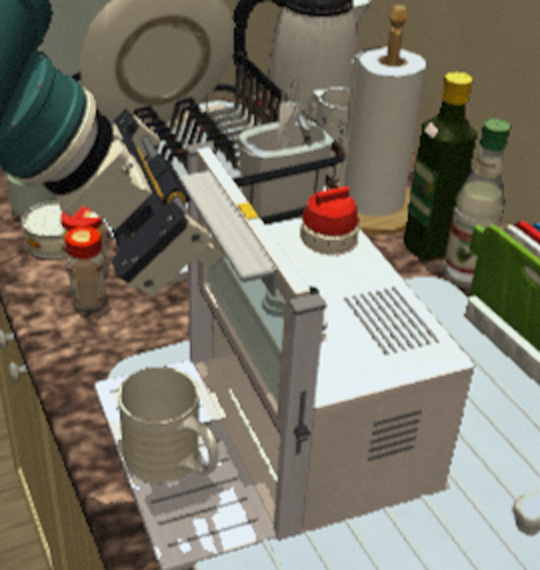

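Request:
{"api": "send_rows", "payload": {"steps": [[0.08,0.15,0,-0.05,0],[0.08,0.29,0,-0.16,0],[0.08,0.42,0,-0.27,0],[0.08,0.5,-0.01,-0.33,0],[0.08,0.5,-0.01,-0.33,0]]}}

```text
t: 14.03
eef_pos: [0.4427, -0.2853, 0.2485]
tool_rot: [0.127, 2.393, -0.048]
wrist_force: [-0.2, -0.3, 0.5]
grip_width: 0.0291
grasp_force: 0.0
```

```bash
python3 mv.py -142 -2 130 -142 -2 36
```

```text
t 14.03 cab [-140.5    1.5  248.5] F cab [-0.2 -0.3  0.5] axes [[-0.734, 0.036, 0.678], [0.027, 0.999, -0.024], [-0.679, 0.001, -0.735]] grip 0.0291 q [-0.91 -0.63  2.13  0.57  1.14 -2.48]
u [ 0.407 -0.018  0.431] rows 2.8
u [ 0.319 -0.     0.345] rows 2.3
```

Request:
{"api": "send_rows", "payload": {"steps": [[0.08,0.1,0,0.1,0],[0.08,0.2,-0.01,0.21,0],[0.08,0.3,-0.01,0.32,0],[0.08,0.41,-0.02,0.43,0],[0.08,0.41,-0.02,0.43,0]]}}

```text
t: 14.45
eef_pos: [0.4414, -0.287, 0.1229]
tool_rot: [0.128, 2.399, -0.039]
wrist_force: [-0.1, 0.9, -2.0]
grip_width: 0.0501
grasp_force: 0.0
```

```bash
python3 mv.py -142 -2 36
```

```text
t 14.45 cab [-141.6   -0.3  122.9] F cab [-0.2  0.9 -2. ] axes [[-0.738, 0.034, 0.673], [0.03, 0.999, -0.018], [-0.674, 0.007, -0.739]] grip 0.0501 q [-0.91 -0.55  2.29  0.65  0.96 -2.64]
u [ 0.294 -0.012  0.32 ] rows 2.1
```

Request:
{"api": "send_rows", "payload": {"steps": [[0.08,0.07,0,0.08,0],[0.08,0.14,0,0.15,0],[0.08,0.21,-0.01,0.22,0],[0.08,0.29,-0.01,0.31,0],[0.08,0.29,-0.01,0.31,0]]}}

```text
t: 14.87
eef_pos: [0.4414, -0.2893, 0.0413]
tool_rot: [0.127, 2.397, -0.041]
wrist_force: [-0.3, 0.6, -1.0]
grip_width: 0.0502
grasp_force: 0.0
```

```bash
python3 mv.py -125 -2 36 30 0 36
python3 - <<'E'
from station import r
import cv2
d=r.get_image("side");cv2.imwrite("pics/s4.png",cv2.resize(d["color"][60:345,150:420],None,fx=2,fy=2,interpolation=2))
E
```

```text
t 14.87 cab [-141.5   -2.6   41.3] F cab [-0.3  0.6 -1. ] axes [[-0.737, 0.034, 0.675], [0.029, 0.999, -0.019], [-0.675, 0.006, -0.737]] grip 0.0502 q [-0.92 -0.44  2.36  0.75  0.82 -2.8 ]
u [-0.043  0.005  0.075] rows 0.4
u [-0.571  0.036  0.523] rows 3.7
```

View pics/s4.png

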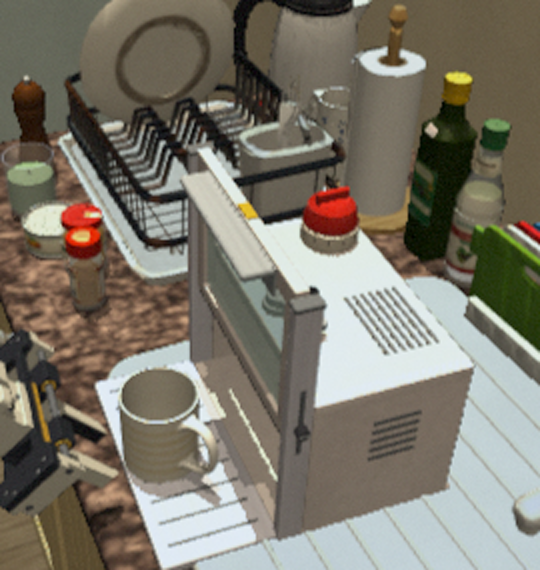

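Request:
{"api": "send_rows", "payload": {"steps": [[0.08,-0.01,0.002,0.03,0],[0.08,-0.03,0.004,0.06,0],[0.08,-0.06,0.007,0.09,0],[0.08,-0.09,0.009,0.115,0],[0.08,-0.12,0.01,0.143,0]]}}

```text
t: 15.33
eef_pos: [0.4799, -0.292, 0.0397]
tool_rot: [0.125, 2.394, -0.045]
wrist_force: [-2.2, 0.3, 0.5]
grip_width: 0.0505
grasp_force: 0.9
```

Request:
{"api": "send_rows", "payload": {"steps": [[0.08,-0.03,0.002,0.027,0],[0.08,-0.06,0.004,0.054,0],[0.08,-0.09,0.006,0.081,0],[0.08,-0.12,0.008,0.108,0],[0.08,-0.147,0.009,0.135,0]]}}

```text
t: 15.75
eef_pos: [0.5194, -0.2942, 0.0389]
tool_rot: [0.126, 2.395, -0.045]
wrist_force: [-2.3, -0.8, 2.4]
grip_width: 0.0501
grasp_force: 1.1
```

```bash
python3 mv.py 30 0 36
python3 - <<'E'
from station import r
import cv2
d=r.get_image("side");cv2.imwrite("pics/s5.png",cv2.resize(d["color"][60:345,150:420],None,fx=2,fy=2,interpolation=2))
E
```

```text
t 15.75 cab [-63.3  -2.   38.9] F cab [-2.3 -0.9  2.4] axes [[-0.735, 0.034, 0.677], [0.027, 0.999, -0.021], [-0.677, 0.003, -0.736]] grip 0.0501 q [-0.78 -0.27  2.24  0.74  0.68 -2.71]
u [-0.333  0.026  0.326] rows 2.2
```

View pics/s5.png

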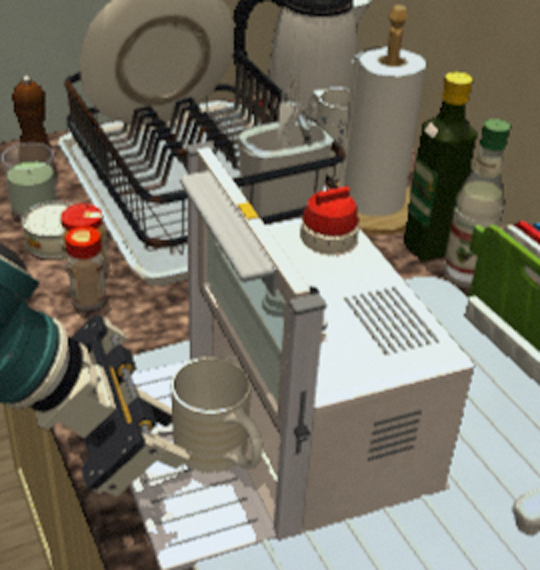

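Request:
{"api": "send_rows", "payload": {"steps": [[0.08,-0.03,0.002,0.03,0],[0.08,-0.06,0.004,0.06,0],[0.08,-0.09,0.007,0.09,0],[0.08,-0.12,0.009,0.12,0],[0.08,-0.15,0.011,0.15,0]]}}

```text
t: 16.22
eef_pos: [0.5618, -0.2964, 0.037]
tool_rot: [0.126, 2.395, -0.045]
wrist_force: [-2.1, 1.2, 2.0]
grip_width: 0.0501
grasp_force: 1.2
```

Request:
{"api": "send_rows", "payload": {"steps": [[0.08,-0.03,0.002,0.03,0],[0.08,-0.06,0.004,0.06,0],[0.08,-0.09,0.007,0.09,0],[0.08,-0.12,0.009,0.12,0],[0.08,-0.15,0.011,0.15,0]]}}

```text
t: 16.63
eef_pos: [0.6041, -0.2986, 0.0352]
tool_rot: [0.126, 2.395, -0.045]
wrist_force: [-2.0, 0.1, 1.9]
grip_width: 0.0497
grasp_force: 1.3
```

Request:
{"api": "send_rows", "payload": {"steps": [[0.08,-0.02,0,0.02,0],[0.08,-0.03,0,0.03,0],[0.08,-0.03,0,0.03,0]]}}

```text
t: 16.88
eef_pos: [0.6121, -0.2994, 0.0347]
tool_rot: [0.126, 2.395, -0.044]
wrist_force: [-0.3, 0.5, -0.9]
grip_width: 0.0504
grasp_force: 0.1
```

```bash
python3 mv.py 30 0 36
python3 - <<'E'
from station import r
import cv2
d=r.get_image("side");a=cv2.resize(d["color"][60:345,215:400],None,fx=2,fy=2,interpolation=2)
d=r.get_image("scene");b=cv2.resize(d["color"][95:320,215:400],None,fx=2.1,fy=2.533,interpolation=2)
cv2.imwrite("pics/s6.png",cv2.hconcat([a,b[:570]]))
E
```

```text
t 16.88 cab [29.6 -0.7 34.7] F cab [-0.3  0.5 -0.9] axes [[-0.736, 0.034, 0.677], [0.027, 0.999, -0.02], [-0.677, 0.003, -0.736]] grip 0.0504 q [-0.65 -0.07  2.08  0.7   0.58 -2.61]
u [-0.006  0.004 -0.003] rows 0.0
```

View pics/s6.png

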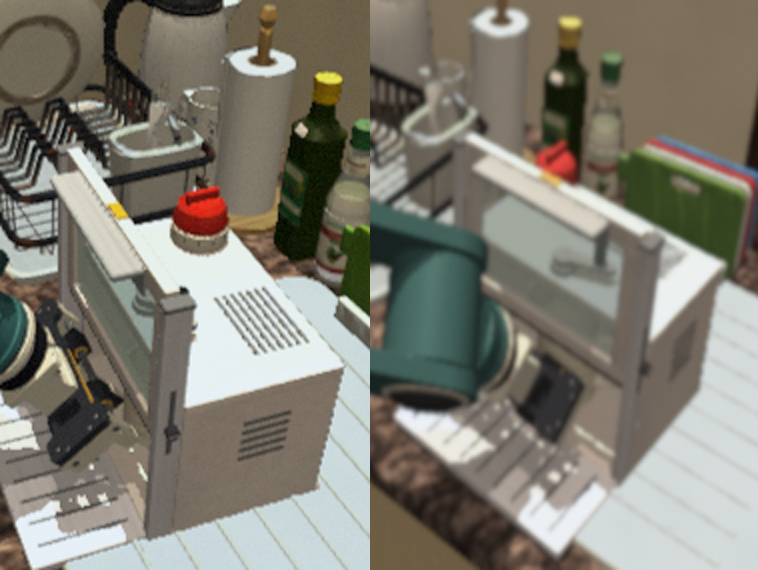

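Request:
{"api": "send_rows", "payload": {"steps": [[0.08,-0.01,0,0.01,0],[0.08,-0.02,0.001,0.02,0],[0.08,-0.02,0.001,0.02,0]]}}

```text
t: 17.23
eef_pos: [0.6176, -0.2999, 0.0348]
tool_rot: [0.126, 2.395, -0.045]
wrist_force: [0.4, -0.5, 0.5]
grip_width: 0.0502
grasp_force: 0.2
```

```bash
python3 mv.py -100 0 38 -120 0 380
```

```text
t 17.23 cab [35.  -0.9 34.8] F cab [ 0.5 -0.5  0.5] axes [[-0.735, 0.034, 0.677], [0.027, 0.999, -0.021], [-0.677, 0.003, -0.736]] grip 0.0502 q [-0.64 -0.06  2.07  0.7   0.58 -2.6 ]
u [ 0.486 -0.019 -0.469] rows 3.2
u [-1.084  0.002 -1.326] rows 8.2
```

Request:
{"api": "send_rows", "payload": {"steps": [[0.08,0.06,0,-0.06,0],[0.08,0.18,-0.01,-0.17,0],[0.08,0.3,-0.01,-0.29,0],[0.08,0.42,-0.02,-0.41,0],[0.08,0.5,-0.02,-0.48,0]]}}

```text
t: 17.65
eef_pos: [0.4771, -0.289, 0.0375]
tool_rot: [0.126, 2.395, -0.045]
wrist_force: [0.8, -1.0, 0.7]
grip_width: 0.05
grasp_force: 0.0
```

Request:
{"api": "send_rows", "payload": {"steps": [[-1,-0.08,0,-0.1,0.1],[-1,-0.2,0,-0.25,0.2],[-1,-0.32,0,-0.4,0.3],[-1,-0.44,0,-0.54,0.5],[-1,-0.54,0,-0.66,0.7]]}}

```text
t: 18.07
eef_pos: [0.4688, -0.289, 0.2112]
tool_rot: [0.547, 2.336, 0.119]
wrist_force: [0.8, -0.8, 0.8]
grip_width: 0.0216
grasp_force: 0.0
```

```bash
python3 mv.py -120 0 380
python3 - <<'E'
from h import *
import sys
d=cams["side"];print(d["color"].shape)
cv2.imwrite("pics/s7.png",cv2.hconcat([cv2.resize(cams["side"]["color"][60:345,195:400],None,fx=1.9,fy=1.9,interpolation=2)[:540],cv2.resize(cams["scene"]["color"][110:300,220:360],None,fx=2.84,fy=2.84,interpolation=2)[:540,:]]))
E
```

```text
t 18.07 cab [-114.1   -0.4  211.2] F cab [ 0.9 -0.8  0.8] axes [[-0.677, 0.288, 0.678], [0.372, 0.928, -0.023], [-0.636, 0.237, -0.735]] grip 0.0216 q [-0.86 -0.56  2.15  0.57  1.04 -2.14]
u [-0.516  0.193 -0.64 ] rows 4.1
(384, 512, 3)
```

View pics/s7.png

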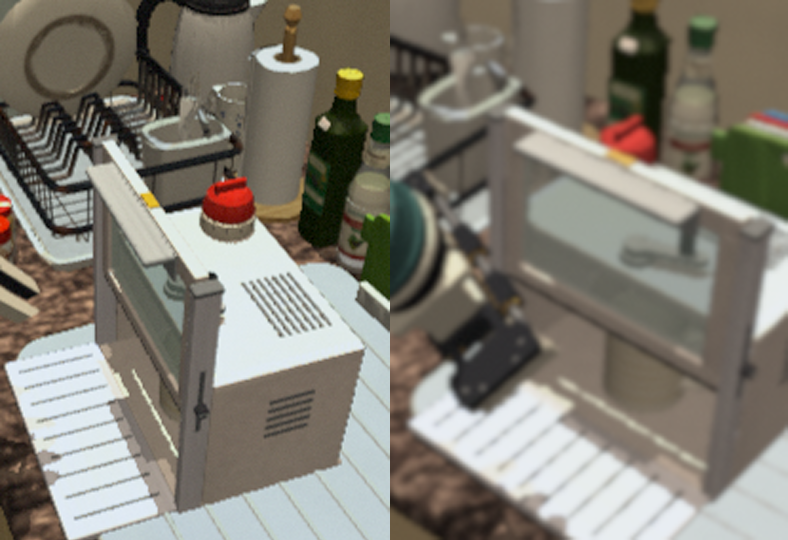

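Request:
{"api": "send_rows", "payload": {"steps": [[-1,-0.13,0.05,-0.16,0.2],[-1,-0.26,0.1,-0.32,0.4],[-1,-0.39,0.15,-0.48,0.6],[-1,-0.52,0.19,-0.64,0.8],[-1,-0.52,0.19,-0.64,0.82]]}}

```text
t: 18.58
eef_pos: [0.4643, -0.2893, 0.3856]
tool_rot: [1.016, 2.189, 0.306]
wrist_force: [0.3, -0.7, 1.6]
grip_width: 0.0008
grasp_force: 0.0
```

Request:
{"api": "send_rows", "payload": {"steps": [[-1,0,0,0,0.2],[-1,0,0,0,0.4],[-1,0,0,0,0.6],[-1,0,0,0,0.8],[-1,0,0,0,0.9]]}}

```text
t: 19.0
eef_pos: [0.464, -0.289, 0.3763]
tool_rot: [1.511, 1.946, 0.51]
wrist_force: [-0.2, -0.6, -0.2]
grip_width: 0.0004
grasp_force: 0.0
```

Request:
{"api": "send_rows", "payload": {"steps": [[-1,0,0,0,0.2],[-1,0,0,0,0.4],[-1,0,0,0,0.6],[-1,0,0,0,0.72],[-1,0,0,0,0.72]]}}

```text
t: 19.42
eef_pos: [0.464, -0.2889, 0.3763]
tool_rot: [1.869, 1.68, 0.66]
wrist_force: [-0.4, -0.1, -0.9]
grip_width: 0.0006
grasp_force: 0.0
```

```bash
python3 mv.py -2 0 380 -2 0 335
python3 - <<'E'
from h import *
c=np.load("cab.npy");k,n=np.cos(c[2]),np.sin(c[2])
d=cams["scene"];R=cv2.Rodrigues(np.array(d["rvec"]))[0];C=-R.T@np.ravel(d["tvec"])
def unp(p,z):
    v=R.T@np.array([(p[0]-d["cx"])/d["fx"],(p[1]-d["cy"])/d["fy"],1]);P=C+v*(z-C[2])/v[2];e=P[:2]-c[:2];return (k*e[0]+n*e[1]).round(4),(-n*e[0]+k*e[1]).round(4)
print(unp((309.8,253.7),.018))
E
```

```text
t 19.42 cab [-118.9   -0.7  376.3] F cab [-0.4 -0.1 -0.9] axes [[0.035, 0.736, 0.676], [0.999, -0.029, -0.02], [0.005, 0.677, -0.736]] grip 0.0006 q [-0.87 -0.57  1.89  0.51  1.28 -0.77]
u [0.024 0.442 0.382] rows 2.8
u [-0.001 -0.152  0.166] rows 1.1
(np.float64(0.0486), np.float64(-0.0223))
```

Request:
{"api": "send_rows", "payload": {"steps": [[-1,0,0.1,0.09,0],[-1,0.01,0.24,0.21,0],[-1,0.02,0.36,0.31,0],[-1,0.02,0.42,0.4,0],[-1,0.02,0.39,0.44,0]]}}

```text
t: 19.93
eef_pos: [0.5836, -0.2967, 0.3646]
tool_rot: [1.863, 1.685, 0.659]
wrist_force: [-0.1, -0.5, -0.2]
grip_width: 0.0009
grasp_force: 0.0
```

```bash
python3 mv.py -2 0 345 -2 0 305
```

```text
t 19.93 cab [ 9.000e-01 -1.000e-01  3.646e+02] F cab [-0.1 -0.5 -0.2] axes [[0.03, 0.736, 0.677], [1.0, -0.023, -0.019], [0.001, 0.677, -0.736]] grip 0.0009 q [-0.68 -0.35  1.76  0.43  1.11 -0.65]
u [-0.    -0.077  0.062] rows 0.5
u [-0.    -0.135  0.147] rows 1.0
```

Request:
{"api": "send_rows", "payload": {"steps": [[-1,0,-0.03,0.03,0],[-1,0,-0.06,0.05,0],[-1,0,-0.09,0.06,0],[-1,0,-0.1,0.075,0]]}}

```text
t: 20.27
eef_pos: [0.5749, -0.2966, 0.34]
tool_rot: [1.866, 1.681, 0.658]
wrist_force: [0.1, 0.5, 0.0]
grip_width: 0.0004
grasp_force: 0.0
```

Request:
{"api": "send_rows", "payload": {"steps": [[-1,0,-0.013,0.014,0],[-1,0,-0.026,0.028,0],[-1,0,-0.039,0.042,0]]}}

```text
t: 20.52
eef_pos: [0.5759, -0.2966, 0.3292]
tool_rot: [1.866, 1.68, 0.658]
wrist_force: [0.2, -0.0, -0.4]
grip_width: 0.0003
grasp_force: 0.0
```

Request:
{"api": "send_rows", "payload": {"steps": [[-1,0,-0.013,0.014,0],[-1,0,-0.02,0.022,0]]}}

```text
t: 20.68
eef_pos: [0.5761, -0.2964, 0.3226]
tool_rot: [1.867, 1.681, 0.659]
wrist_force: [-0.4, 0.1, -0.1]
grip_width: 0.0004
grasp_force: 0.0
```

```bash
python3 mv.py -4 0 300
```

```text
t 20.68 cab [-6.600e+00 -3.000e-01  3.226e+02] F cab [-0.4  0.1 -0.1] axes [[0.034, 0.736, 0.677], [0.999, -0.027, -0.021], [0.003, 0.677, -0.736]] grip 0.0004 q [-0.69 -0.36  1.84  0.45  1.06 -0.69]
u [ 0.002 -0.067  0.092] rows 0.5
```

Request:
{"api": "send_rows", "payload": {"steps": [[-1,0,-0.013,0.014,0],[-1,0,-0.026,0.028,0]]}}

```text
t: 20.85
eef_pos: [0.5762, -0.2964, 0.3153]
tool_rot: [1.866, 1.681, 0.659]
wrist_force: [-0.5, 0.5, -0.4]
grip_width: 0.0002
grasp_force: 0.0
```

Request:
{"api": "send_rows", "payload": {"steps": [[-1,0,-0.013,0.014,0],[-1,0,-0.026,0.028,0]]}}

```text
t: 21.02
eef_pos: [0.5763, -0.2964, 0.3086]
tool_rot: [1.865, 1.68, 0.659]
wrist_force: [-1.1, -0.1, 2.4]
grip_width: 0.0004
grasp_force: 1.2
```

Request:
{"api": "send_rows", "payload": {"steps": [[-1,0,-0.013,0.014,0],[-1,0,-0.026,0.028,0]]}}

```text
t: 21.18
eef_pos: [0.5761, -0.2963, 0.2997]
tool_rot: [1.867, 1.681, 0.659]
wrist_force: [0.3, 0.4, 0.0]
grip_width: 0.0003
grasp_force: 0.0
```

Request:
{"api": "send_rows", "payload": {"steps": [[-1,0,-0.02,0.022,0],[-1,0,-0.044,0.048,0],[-1,0,-0.068,0.074,0],[-1,0,-0.092,0.1,0],[-1,0,-0.115,0.126,0]]}}

```text
t: 21.6
eef_pos: [0.5762, -0.2962, 0.265]
tool_rot: [1.867, 1.681, 0.659]
wrist_force: [-0.6, 0.4, -0.7]
grip_width: 0.0006
grasp_force: 0.0
```

Request:
{"api": "send_rows", "payload": {"steps": [[-1,0,-0.024,0.026,0],[-1,0,-0.048,0.052,0],[-1,0,-0.072,0.078,0],[-1,0,-0.096,0.104,0],[-1,0,-0.115,0.126,0]]}}

```text
t: 22.02
eef_pos: [0.5763, -0.2961, 0.231]
tool_rot: [1.867, 1.681, 0.659]
wrist_force: [-0.9, -0.0, -0.3]
grip_width: 0.0005
grasp_force: 0.0
```

```bash
python3 mv.py -6 0 215
```

```text
t 22.02 cab [ -6.4  -0.  231. ] F cab [-0.9 -0.1 -0.3] axes [[0.034, 0.736, 0.677], [0.999, -0.027, -0.021], [0.003, 0.677, -0.736]] grip 0.0005 q [-0.69 -0.34  1.97  0.49  0.92 -0.77]
u [-0.    -0.053  0.06 ] rows 0.4
```

Request:
{"api": "send_rows", "payload": {"steps": [[-1,0,-0.013,0.014,0],[-1,0,-0.026,0.028,0],[-1,0,-0.039,0.042,0],[-1,0,-0.052,0.056,0]]}}

```text
t: 22.35
eef_pos: [0.5764, -0.2962, 0.2166]
tool_rot: [1.866, 1.681, 0.659]
wrist_force: [-0.1, -0.2, -0.4]
grip_width: 0.0003
grasp_force: 0.0
```

Request:
{"api": "send_rows", "payload": {"steps": [[-1,0,-0.013,0.014,0],[-1,0,-0.026,0.028,0]]}}

```text
t: 22.52
eef_pos: [0.5763, -0.2961, 0.2088]
tool_rot: [1.866, 1.681, 0.659]
wrist_force: [-0.1, -0.7, -0.1]
grip_width: 0.0003
grasp_force: 0.0
```

Request:
{"api": "send_rows", "payload": {"steps": [[-1,0,-0.013,0.014,0],[-1,0,-0.02,0.022,0]]}}

```text
t: 22.68
eef_pos: [0.5763, -0.2961, 0.2027]
tool_rot: [1.866, 1.681, 0.659]
wrist_force: [-1.8, 0.0, 2.1]
grip_width: 0.0007
grasp_force: 1.4
```

Request:
{"api": "send_rows", "payload": {"steps": [[-1,0,-0.01,0.01,0]]}}

```text
t: 22.77
eef_pos: [0.5764, -0.2961, 0.2005]
tool_rot: [1.866, 1.681, 0.659]
wrist_force: [-1.6, 1.1, 5.4]
grip_width: 0.0005
grasp_force: 2.5
```

Request:
{"api": "send_rows", "payload": {"steps": [[-1,0,-0.008,0.008,0]]}}

```text
t: 22.85
eef_pos: [0.5767, -0.2964, 0.2003]
tool_rot: [1.864, 1.679, 0.66]
wrist_force: [-17.6, 7.0, 28.7]
grip_width: 0.0005
grasp_force: 14.4
```

Request:
{"api": "send_rows", "payload": {"steps": [[-1,0,-0.006,0.006,0]]}}

```text
t: 22.93
eef_pos: [0.577, -0.2965, 0.2003]
tool_rot: [1.862, 1.678, 0.661]
wrist_force: [-27.0, 11.3, 35.6]
grip_width: 0.0004
grasp_force: 18.2
```

Request:
{"api": "send_rows", "payload": {"steps": [[-1,0,-0.005,0.005,0]]}}

```text
t: 23.02
eef_pos: [0.5772, -0.2966, 0.2002]
tool_rot: [1.86, 1.677, 0.661]
wrist_force: [-29.3, 12.8, 41.8]
grip_width: 0.0003
grasp_force: 20.8
```

Request:
{"api": "send_rows", "payload": {"steps": [[-1,0,0.02,-0.02,0],[-1,0,0.08,-0.09,0],[-1,0,0.18,-0.2,0],[-1,0,0.25,-0.27,0],[-1,0,0.25,-0.27,0]]}}

```text
t: 23.43
eef_pos: [0.577, -0.2969, 0.2739]
tool_rot: [1.861, 1.678, 0.659]
wrist_force: [0.7, -0.4, 1.7]
grip_width: 0.0004
grasp_force: 0.0
```

```bash
python3 mv.py 132 -46 275 132 -46 218 90 -46 218
python3 - <<'E'
from h import *
c=np.load("cab.npy");k,n=np.cos(c[2]),np.sin(c[2])
def W(x,y,z): x,y,z=x/1e3,y/1e3,z/1e3;return [c[0]+k*x-n*y,c[1]+n*x+k*y,z]
for nm in cams:
    g=cams[nm]["color"].max(2).astype(int);u=proj(nm,W(59,-41,241))[0].round().astype(int)
    print(nm,u);print(g[u[1]-7:u[1]+10,u[0]-9:u[0]+10])
E
```

```text
t 23.43 cab [ -5.6  -0.7 273.9] F cab [ 0.7 -0.3  1.7] axes [[0.034, 0.732, 0.68], [0.999, -0.025, -0.023], [-0.0, 0.681, -0.732]] grip 0.0004 q [-0.69 -0.35  1.91  0.47  0.98 -0.73]
u [-0.203  0.513  0.47 ] rows 3.5
u [ 0.    -0.194  0.209] rows 1.4
u [-0.007 -0.154 -0.143] rows 1.0
scene [325 189]
[[239 239 238 238 239 239 238 238 239 238 239 238 239 239 239 238 238 238
  236]
 [239 238 239 238 238 238 238 238 238 238 238 239 239 238 238 238 238 236
  231]
 [239 238 238 239 239 239 238 239 238 238 239 239 238 238 238 237 236 230
  221]
 [238 238 238 238 238 238 238 238 238 238 238 239 238 237 235 232 227 219
  201]
 [238 238 238 238 238 238 238 237 235 235 236 238 237 233 227 219 208 196
  185]
 [238 239 238 239 238 237 233 227 220 220 224 230 232 224 212 203 193 184
  178]
 [238 239 238 238 237 232 218 188 167 163 178 202 216 208 193 190 188 186
  185]
 [239 239 238 238 235 224 187 136 100  94 113 148 178 188 186 184 182 186
  188]
 [239 238 238 238 234 217 163  99  56  47  65 107 150 175 182 181 181 185
  186]
 [239 239 239 238 233 209 149  81  37  29  46  89 139 171 180 179 178 
[... 1271 characters left out ...]
  28  38  43  50  67  75 145 239 238 238 237
  238]
 [229 232 238 239 239 222  61  56  86 102 105 115 126 153 225 238 239 237
  238]
 [207 209 222 224 216 196 101 113 127 142 141 139 139 139 172 226 238 238
  238]
 [185 164 159 170 141 144 139 140 141 141 143 141 141 141 148 182 225 238
  239]
 [146 141 140 139 141 141 137 140 143 141 139 140 141 138 140 145 187 239
  238]
 [129 141 139 141 139 141 141 141 139 140 139 139 142 141 138 135 159 224
  238]
 [117 138 139 140 140 136 141 143 139 138 137 136 131 125 117 110 123 190
  238]
 [ 98 131 143 144 139 137 136 135 130 125 115 103 100  91  81  68 101 197
  239]
 [ 80 113 133 133 129 123 113 105  97  89  74  64  66  76  72  90 153 228
  239]]
```

Request:
{"api": "send_rows", "payload": {"steps": [[-1,-0.03,0.09,0.08,0],[-1,-0.08,0.22,0.2,0],[-1,-0.14,0.36,0.33,0],[-1,-0.2,0.5,0.45,0],[-1,-0.2,0.51,0.47,0]]}}

```text
t: 23.95
eef_pos: [0.7134, -0.3518, 0.2639]
tool_rot: [1.87, 1.683, 0.658]
wrist_force: [0.5, -0.6, 0.4]
grip_width: 0.0003
grasp_force: 0.0
```

Request:
{"api": "send_rows", "payload": {"steps": [[-1,0,-0.05,0.05,0],[-1,0,-0.1,0.11,0],[-1,0,-0.15,0.16,0],[-1,0,-0.19,0.205,0],[-1,0,-0.19,0.205,0]]}}

```text
t: 24.37
eef_pos: [0.7082, -0.3494, 0.208]
tool_rot: [1.87, 1.683, 0.658]
wrist_force: [-0.4, 0.4, -0.4]
grip_width: 0.0001
grasp_force: 0.0
```

```bash
python3 mv.py 100 -47 218 60 -47 218
```

```text
t 24.37 cab [128.9 -44.  208. ] F cab [-0.4  0.4 -0.4] axes [[0.034, 0.738, 0.674], [0.999, -0.028, -0.019], [0.005, 0.674, -0.738]] grip 0.0001 q [-0.62 -0.    1.71  0.48  0.82 -0.73]
u [-0.02  -0.072 -0.134] rows 0.7
u [-0.007 -0.148 -0.135] rows 1.0
```

Request:
{"api": "send_rows", "payload": {"steps": [[-1,-0.005,0.01,-0.04,0],[-1,-0.01,-0.02,-0.075,0],[-1,-0.015,-0.045,-0.1,0],[-1,-0.02,-0.072,-0.13,0]]}}

```text
t: 24.7
eef_pos: [0.6807, -0.3516, 0.2234]
tool_rot: [1.865, 1.68, 0.659]
wrist_force: [4.5, -4.5, 3.1]
grip_width: 0.0002
grasp_force: 2.3
```

Request:
{"api": "send_rows", "payload": {"steps": [[-1,0,-0.015,-0.0135,0],[-1,0,-0.03,-0.027,0]]}}

```text
t: 24.87
eef_pos: [0.673, -0.3512, 0.2235]
tool_rot: [1.864, 1.678, 0.658]
wrist_force: [3.2, -3.6, 4.3]
grip_width: 0.0009
grasp_force: 2.8
```

Request:
{"api": "send_rows", "payload": {"steps": [[-1,0,-0.015,-0.0135,0],[-1,0,-0.03,-0.027,0]]}}

```text
t: 25.03
eef_pos: [0.6651, -0.3502, 0.2231]
tool_rot: [1.865, 1.679, 0.659]
wrist_force: [3.0, -3.7, 4.9]
grip_width: 0.0004
grasp_force: 2.9
```

```bash
python3 mv.py 60 -47 218
```

```text
t 25.03 cab [ 85.9 -47.8 223.1] F cab [ 3.2 -3.5  4.9] axes [[0.035, 0.734, 0.678], [0.999, -0.026, -0.022], [0.001, 0.679, -0.734]] grip 0.0004 q [-0.67 -0.09  1.77  0.5   0.86 -0.77]
u [-0.001 -0.113 -0.069] rows 0.6
```

Request:
{"api": "send_rows", "payload": {"steps": [[-1,0,-0.015,-0.0135,0],[-1,0,-0.03,-0.026,0],[-1,0,-0.045,-0.038,0],[-1,0,-0.06,-0.05,0]]}}

```text
t: 25.37
eef_pos: [0.6497, -0.3477, 0.2215]
tool_rot: [1.866, 1.681, 0.66]
wrist_force: [5.4, 1.9, 4.9]
grip_width: 0.0006
grasp_force: 3.1
```

Request:
{"api": "send_rows", "payload": {"steps": [[-1,0,-0.015,-0.0135,0],[-1,0,-0.03,-0.026,0],[-1,0,-0.045,-0.038,0]]}}

```text
t: 25.62
eef_pos: [0.6378, -0.3464, 0.2203]
tool_rot: [1.866, 1.681, 0.659]
wrist_force: [2.8, -0.2, 1.6]
grip_width: 0.0007
grasp_force: 1.5
```

```bash
cat > bl.py <<'E'
from h import *
c=np.load("cab.npy");k,n=np.cos(c[2]),np.sin(c[2])
def W(x,y,z): x,y,z=x/1e3,y/1e3,z/1e3;return [c[0]+k*x-n*y,c[1]+n*x+k*y,z]
for nm in cams:
    g=cams[nm]["color"].max(2);m=cv2.compare(g,60,cv2.CMP_LT)
    ar=np.array([proj(nm,W(45-44*np.cos(a),-44*np.sin(a),226))[0] for a in np.arange(-.4,2,.2)]).round(0)
    print(nm,[(round(a,1),*q.astype(int).tolist(),int(g[int(q[1])-2:int(q[1])+3,int(q[0])-2:int(q[0])+3].mean())) for a,q in zip(np.arange(-.4,2,.2),ar)])
E
python3 mv.py 0 0 218; python3 bl.py
```

```text
t 25.62 cab [ 58.4 -45.9 220.3] F cab [2.8 0.  1.6] axes [[0.033, 0.735, 0.677], [0.999, -0.027, -0.02], [0.003, 0.677, -0.736]] grip 0.0007 q [-0.69 -0.14  1.82  0.51  0.88 -0.8 ]
u [ 0.22  -0.229 -0.194] rows 1.8
scene [(np.float64(-0.4), 293, 194, 60), (np.float64(-0.2), 295, 196, 110), (np.float64(0.0), 297, 198, 152), (np.float64(0.2), 300, 199, 111), (np.float64(0.4), 304, 200, 55), (np.float64(0.6), 307, 200, 62), (np.float64(0.8), 311, 201, 59), (np.float64(1.0), 314, 200, 95), (np.float64(1.2), 318, 200, 119), (np.float64(1.4), 320, 198, 77), (np.float64(1.6), 323, 197, 87), (np.float64(1.8), 324, 195, 75)]
side [(np.float64(-0.4), 267, 199, 84), (np.float64(-0.2), 267, 202, 61), (np.float64(0.0), 268, 204, 44), (np.float64(0.2), 270, 207, 33), (np.float64(0.4), 273, 209, 26), (np.float64(0.6), 277, 211, 54), (np.float64(0.8), 281, 213, 17), (np.float64(1.0), 285, 214, 108), (np.float64(1.2), 290, 214, 107), (np.float64(1.4), 294, 214, 103), (np.float64(1.6), 299, 213, 135), (np.float64(1.8), 303, 212, 139)]
```

```bash
python3 mv.py 55 -56 220 21 -56 220 21 -14 220
```

```text
t 25.72 cab [ 58.1 -46.3 220. ] F cab [-0.  -1.9  1.6] axes [[0.034, 0.736, 0.676], [0.999, -0.027, -0.021], [0.002, 0.677, -0.736]] grip 0.0005 q [-0.69 -0.14  1.82  0.51  0.88 -0.8 ]
u [-0.049 -0.01  -0.009] rows 0.2
u [-0.006 -0.125 -0.115] rows 0.8
u [ 0.21  -0.006 -0.004] rows 1.0
```

Request:
{"api": "send_rows", "payload": {"steps": [[-1,-0.025,0,0,0],[-1,-0.05,-0.01,-0.01,0],[-1,-0.05,-0.05,-0.045,0],[-1,-0.055,-0.1,-0.09,0],[-1,-0.055,-0.135,-0.124,0]]}}

```text
t: 26.13
eef_pos: [0.5989, -0.3539, 0.2196]
tool_rot: [1.867, 1.682, 0.658]
wrist_force: [-0.4, -1.4, -0.3]
grip_width: 0.001
grasp_force: 0.0
```

Request:
{"api": "send_rows", "payload": {"steps": [[-1,0.02,0,0,0],[-1,0.04,0,0,0],[-1,0.06,0,0,0],[-1,0.08,0,0,0]]}}

```text
t: 26.47
eef_pos: [0.601, -0.3415, 0.2214]
tool_rot: [1.864, 1.677, 0.649]
wrist_force: [-14.9, -16.5, 4.9]
grip_width: 0.0008
grasp_force: 8.7
```

Request:
{"api": "send_rows", "payload": {"steps": [[-1,0.02,0,0,0],[-1,0.04,0,0,0],[-1,0.06,0,0,0]]}}

```text
t: 26.72
eef_pos: [0.6034, -0.3262, 0.2207]
tool_rot: [1.866, 1.68, 0.657]
wrist_force: [-3.4, -4.0, 0.9]
grip_width: 0.0006
grasp_force: 2.0
```

```bash
python3 mv.py 21 -14 220
```

```text
t 26.72 cab [ 22.7 -28.1 220.7] F cab [-3.1 -4.2  0.9] axes [[0.034, 0.735, 0.677], [0.999, -0.026, -0.022], [0.001, 0.677, -0.736]] grip 0.0006 q [-0.7  -0.24  1.9   0.51  0.89 -0.81]
u [ 0.07  -0.011 -0.005] rows 0.3
```

Request:
{"api": "send_rows", "payload": {"steps": [[-1,0.02,0,0,0],[-1,0.04,-0.003,0,0],[-1,0.06,-0.006,0,0],[-1,0.072,-0.006,0,0],[-1,0.072,-0.006,0,0]]}}

```text
t: 27.13
eef_pos: [0.6041, -0.3109, 0.2195]
tool_rot: [1.866, 1.682, 0.659]
wrist_force: [-0.2, 0.3, -0.2]
grip_width: 0.0006
grasp_force: 0.0
```

```bash
python3 mv.py 21 -34 220 -60 -40 330
```

```text
t 27.13 cab [ 22.4 -12.8 219.5] F cab [-0.2  0.3 -0.2] axes [[0.033, 0.735, 0.677], [0.999, -0.026, -0.02], [0.003, 0.677, -0.736]] grip 0.0006 q [-0.68 -0.25  1.92  0.5   0.88 -0.78]
u [-0.106 -0.001 -0.004] rows 0.5
u [-0.042  0.075 -0.678] rows 3.3
```

Request:
{"api": "send_rows", "payload": {"steps": [[-1,-0.06,0,0,0],[-1,-0.106,0,-0.03,0],[-1,-0.11,0.01,-0.2,0],[-1,-0.13,0.04,-0.4,0],[-1,-0.14,0.07,-0.6,0]]}}

```text
t: 27.55
eef_pos: [0.5291, -0.333, 0.3176]
tool_rot: [1.868, 1.682, 0.659]
wrist_force: [-0.7, -0.5, 0.4]
grip_width: 0.0002
grasp_force: 0.0
```

Request:
{"api": "send_rows", "payload": {"steps": [[-1,0,-0.1,-0.1,0],[-1,0,-0.25,-0.25,0],[-1,0,-0.4,-0.4,0],[-1,0,-0.5,-0.5,0],[-1,0,-0.5,-0.5,0]]}}

```text
t: 27.97
eef_pos: [0.3862, -0.3186, 0.3247]
tool_rot: [1.866, 1.678, 0.656]
wrist_force: [-0.8, -0.4, 0.7]
grip_width: 0.0005
grasp_force: 0.0
```

```bash
cat > fit.py <<'E'
from h import *
from scipy.ndimage import map_coordinates as mc
c=np.load("cab.npy");k,n=np.cos(c[2]),np.sin(c[2])
def W(x,y,z): x,y,z=x/1e3,y/1e3,z/1e3;return [c[0]+k*x-n*y,c[1]+n*x+k*y,z]
A=np.arange(-1,2.01,.1)
for nm in cams:
    g=cams[nm]["color"].max(2).astype(float)
    v=[]
    for a in A:
        P=[W(45-44*np.cos(a)+1.5,-44*np.sin(a)+3,z) for z in np.arange(215,240,4)]
        q=proj(nm,P);v.append(int(mc(g,[q[:,1],q[:,0]],order=1).mean()))
    print(nm,dict(zip(A.round(1).tolist(),v)))
    cv2.imwrite(f"pics/{nm}_f.png",cams[nm]["color"])
E
python3 mv.py; python3 fit.py
```

```text
t 27.97 cab [-194.5  -35.7  324.7] F cab [-0.8 -0.5  0.7] axes [[0.037, 0.735, 0.677], [0.999, -0.027, -0.025], [0.0, 0.678, -0.735]] grip 0.0005 q [-1.09 -0.65  2.02  0.62  1.35 -1.  ]
scene {-1.0: 238, -0.9: 238, -0.8: 238, -0.7: 237, -0.6: 236, -0.5: 230, -0.4: 209, -0.3: 152, -0.2: 76, -0.1: 34, -0.0: 67, 0.1: 153, 0.2: 199, 0.3: 191, 0.4: 170, 0.5: 152, 0.6: 150, 0.7: 150, 0.8: 152, 0.9: 185, 1.0: 228, 1.1: 238, 1.2: 238, 1.3: 238, 1.4: 238, 1.5: 238, 1.6: 238, 1.7: 237, 1.8: 237, 1.9: 235, 2.0: 234}
side {-1.0: 230, -0.9: 214, -0.8: 187, -0.7: 164, -0.6: 137, -0.5: 110, -0.4: 85, -0.3: 58, -0.2: 34, -0.1: 18, -0.0: 16, 0.1: 14, 0.2: 64, 0.3: 167, 0.4: 181, 0.5: 171, 0.6: 159, 0.7: 146, 0.8: 137, 0.9: 120, 1.0: 129, 1.1: 125, 1.2: 125, 1.3: 125, 1.4: 108, 1.5: 128, 1.6: 139, 1.7: 139, 1.8: 144, 1.9: 149, 2.0: 156}
```

Run:
```python
from station import r
print(r.sign_off())
```

```text
the job is handed in; nothing more can be done
None
```

I handed the job in: the mug stands inside the cabinet, the sash is pressed home and the catch arm points across it over the keeper plate at about -0.1 to 0 rad, against a limit of ±0.2. The hand-in gave no verdict, and the final sash and catch state comes from force readings and image measurements because my picture views were used up.

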